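# Slide the anvil block home in the heel press

## Task

Get the bench press ready for the next heel: slide the aluminium anvil block along the bench, between the screwed-down fittings without touching any of them, and in under the press head until its front edge stands square against the rubber buffer at the back, centred between the sides of the press. The buffer is tucked away under the head and set to a different depth each day, so push until you feel it give a few millimetres, hold that push for about half a second, do not ram it to its end, then draw back and leave the block resting against it. The block is never lifted, nothing may bump the press itself, and the loose tin, glue jar and brush stay where they are.

Things in the scene. Friction and masses are not known exactly. Their poses are not given: they have to be found in the camera images.
- block_mid (a point): Centre (15 mm above the bench) of the loose aluminium anvil block, 64 mm long (its x), 80 mm wide (y), 30 mm high, 0.4 to 0.6 kg, with a low steel dome (40 mm across, 10 mm high) on top. x points to its front edge, marked by a short dark line; two dots mark the rear corners. It starts with x within 0.35 rad of world +x. Sliding it takes 2 to 6 N.
- press_mid (a point): On the centre line of the fixed press, 15 mm above the bench, straight below its round steel platen (48 mm across, underside 60 mm above the bench). x points into the press, away from its open front; the finished block's x points the same way and its centre lies within 12 mm of this point in x, as the buffer decides. The bench is bare from the open front to the buffer.
- press_lip (a point): Middle of the lower front edge of the press head, 80 mm above the bench, 27 mm before press_mid; same axes. The head is a box 92 mm wide, 85 mm tall, from here back to the column. The block's rear face ends between 12 mm before and 2 mm behind this edge, so an upright gripper strikes the head: for the last 50 mm lean it back, away from the press, by some 30 to 45 degrees.
- buffer (a joint): Travel in m of the rubber buffer (pad 50 mm wide, 4 to 28 mm above the bench, on the press centre line) that stops the block's front edge: 0 free, growing as it is pushed in, 2 N per mm, end at 12 mm. Its free face is screw-set 25 to 39 mm beyond press_mid in x, not told. 2 to 6 mm is a good push, over 9 is ramming; eased off slowly, it moves the block back a little and stays pressed.
- dish: Steel tack dish screwed to the bench, round, 64 mm across at the rim, 36 mm high; origin at the centre of its underside. Beside the way into the press. Not to be touched.
- tray: Square dark steel rivet tray screwed to the bench, 56 by 56 mm, 36 mm high; origin at the centre of its underside. Beside the way into the press, on the other side from the dish. Not to be touched.
- stand: Dark steel stand screwed to the bench: round foot 72 mm across, 44 mm high; origin at the centre of its underside. At the other end of the free lane in front of the press from the block. Not to be touched.
- tin: Loose closed polish tin, 76 mm across, 26 mm high; origin at the centre of its underside. Leave alone.
- glue: Loose glue jar, 56 mm across, 85 mm high; origin at the centre of its underside. Leave alone.
- brush: Loose hand brush, about 200 mm long, lying on the bench well to the robot's left. Leave alone.

How it is judged:
By the outcome, as a careful person would: the job done as asked, in the order asked, and still so for the second after the job is handed in, with the robot touching nothing.
It also fails if it takes over 72 s, if anything falls off the work surface, if the arm or the gripper's body presses on something with over 40 N, if the wrist force passes 120 N, or if a joint passes its speed limit or range.

## Robot

A 7-joint arm with a two-finger parallel gripper is mounted at the origin on the work surface. World frame = base frame: x ahead of the robot, y to its left, z up, the work surface at z = 0. Lengths are in m, angles in rad, forces in N, time in s.
With the tool pointing down it reaches from about 0.4 to 0.85 m from the base axis. Payload 10.4 kg.
Tool frame: the origin (TCP) lies between the finger pads; the fingertips stand tip_extent ahead of it and the grasp point (between the pads) lies 2 mm behind it (tip_extent is the distance from the TCP to the fingertips, in m); z points along the fingers, y is the direction in which the jaws open and shut (so a half turn about z gives the same grasp; the last joint's range is limited). The gripper opens to 87 mm and grips with 3 to 60 N. Pads are 19 mm wide; open, the fingers measure 117 mm over their backs; the gripper's body (75 mm by 190 mm) begins 51 mm behind the grasp point.
Start: joints at [1.082, 0.332, -0.065, 1.46, 0.022, 1.35, -0.088], TCP at [0.281, -0.558, 0.24] pointing down, gripper open.
Joint ranges: [-2.6, 2.6], [-0.5, 2.12], [-1.47, 1.34], [0.16, 2.42], [-1.27, 4.41], [0.06, 2.06], [-2.6, 2.6]. Speed limits (rad/s): [2.22, 2.22, 2.79, 2.79, 3.14, 3.14, 3.14].

## Interface

Orientations are given as a unit quaternion [x, y, z, w].
In Python, from bench import read_state, camera, camera_params, close_job, tip_extent gives the robot as it stands. The module is installed in compiled form; this text tells all that it offers.
- The arm moves only by the tool send_rows, never from a script. Its argument "steps" is a list of rows, each a list of 7 numbers: the turn, a rotation vector about the tool's x, y, z in degrees, then the shift along the tool's x, y, z in m, then the gripper's target within -1 to 1 (shut at 1, half-way at 0, fully open at -1). In form: [[ax, ay, az, x, y, z, jaw], ...]. A call has exactly 10 rows; each row shifts and turns the pose as measured when the row begins, along the tool's axes as they then stand; what a row does not reach is not made up. A row lasts 1/10 s, in which the tool goes at most 50 mm and 8.59 degrees, less where a joint would pass 70% of its speed; a pose out of reach is approached as far as the arm can. A call with a gripper value outside its range is refused whole. The fingers move at their own pace and stop on an object; "force" is the grip in N (left out, the last holds). Time passes only in rows, so rows that do not move let the fingers close, or fill a call up. It gives the time, the measured TCP pose, the force and the opening at its end, in the units of the state.
- read_state(): the state, without advancing time (a new reading comes with each control period).
- camera(name): name is "scene" or "top" or "wrist"; returns (picture, depth): 384x512x3 uint8, blue, green, red; 384x512 float32, m along the optical axis (not along the pixel's ray), 0 where there is no reading.
- camera_params(name): a dict with "camera_matrix" (3x3 intrinsics, pixels), "dist" ([k1, k2, p1, p2, k3] as OpenCV has them; the pictures are not rectified), "world_from_camera" (4x4, takes a point from camera to world coordinates). Camera axes: x right, y down, z forward; pixel columns grow to the right and rows downward; lengths in m; the calibration is good to about 2 mm. A picture is of the moment at which its call begins: read the wrist's pose just before it. camera_params takes no time and is no camera call; for the wrist camera it gives the pose at the moment of the call.
- close_job(): hands the job in, once; it reports no verdict.
The state is a dict: "time": time; "joint_positions": joint angles; "joint_vel": joint speeds; "joint_torque": joint torques, N m; "ee_pos": TCP position; "eef_rot": TCP orientation; "ft_force": force on the tool from outside, world axes, zero at the start; "torque": the same for the moment, N m; "width": finger opening in m.
Only numpy, scipy, OpenCV 4.12 (cv2) and the standard library are available. Lean on these libraries where they do the work, as an engineer would, in place of code of your own. Each camera call takes 0.05 s, during which the arm holds its last target.

## Working session

There is one attempt and no reset: what is moved stays moved. The work goes in short steps, Python scripts to look and compute and a tool call to move; the robot and the scene stay as the last step left them, time stands still between calls to the robot, and variables do not carry over. Pictures are saved under pics/ and viewed, and the job is handed in when it is done.

Besides the shell and the picture viewer there is one more tool, called after "Emit:" by a JSON object that holds its "fn" and its "kwargs", one argument or row to a line. send_rows: Moves the arm, as the interface text tells. Its arguments: {"type":"object","properties":{"steps":{"type":"array"},"force":{"type":"number"}},"required":["steps"]}

```bash
mkdir -p pics; ls; python3 - <<'E'
from bench import *
import bench,cv2,numpy as np
s=read_state();print(s, tip_extent if not callable(tip_extent) else tip_extent())
for n in ["scene","top","wrist"]:
    p=camera_params(n); im,d=camera(n)
    cv2.imwrite(f"pics/{n}0.png",im); np.save(f"{n}0.npy",d)
    print(n,np.round(p["camera_matrix"],1).tolist(),p["dist"],np.round(p["world_from_camera"],3).tolist())
E
```

```text
pics
{'time': 0.0, 'joint_positions': array([ 1.08236205,  0.33285267, -0.06470518,  1.46092841,  0.02162441,
        1.34985885, -0.08849022]), 'joint_vel': array([ 1.17380890e-03, -1.92254127e-03, -9.96622192e-06,  6.90502821e-04,
       -9.56199294e-05,  3.55264050e-04,  5.04405218e-04]), 'joint_torque': array([ 3.23271670e-04, -6.23258328e+01,  2.51080852e-02, -3.89888227e+01,
       -6.12036162e-02,  3.98581952e-02,  1.19532228e-04]), 'ee_pos': array([ 0.28056841, -0.55810095,  0.23877208]), 'eef_rot': array([ 9.72992285e-01,  2.30836644e-01, -1.96074577e-04, -6.46382854e-04]), 'ft_force': array([ 0.29165   , -0.03905101,  0.36571027]), 'torque': array([ 3.30324779e-02,  1.40044654e-02, -9.97046896e-05]), 'width': 0.08712976677153138} 0.017
scene [[438.5, 0.0, 257.4], [0.0, 438.5, 185.3], [0.0, 0.0, 1.0]] [-0.04344057  0.          0.          0.          0.        ] [[1.0, 0.005, -0.022, 0.628], [0.02, -0.615, 0.788, -0.756], [-0.01, -0.789, -0.615, 0.702], [0.0, 0.0, 0.0, 1.0]]
top [[366.4, 0.0, 249.0], [0.0, 366.4, 191.3], [0.0, 0.0, 1.0]] [-0.09829712  0.          0.          0.          0.        ] [[0.02, -0.988, 0.151, 0.45], [-1.0, -0.02, 0.007, 0.036], [-0.004, -0.151, -0.989, 1.083], [0.0, 0.0, 0.0, 1.0]]
wrist [[302.5, 0.0, 252.9], [0.0, 302.5, 189.4], [0.0, 0.0, 1.0]] [-0.00233793  0.          0.          0.          0.        ] [[0.45, -0.865, -0.221, 0.339], [-0.893, -0.437, -0.109, -0.528], [-0.002, 0.246, -0.969, 0.384], [0.0, 0.0, 0.0, 1.0]]
```

View pics/scene0.png

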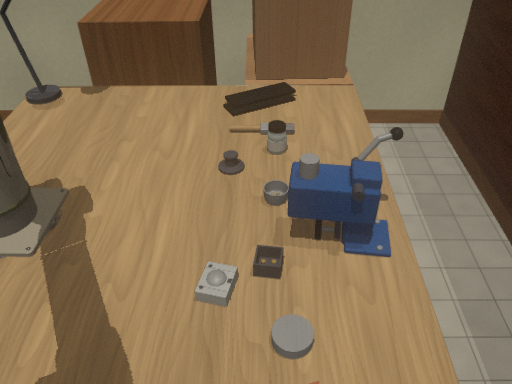

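View pics/top0.png

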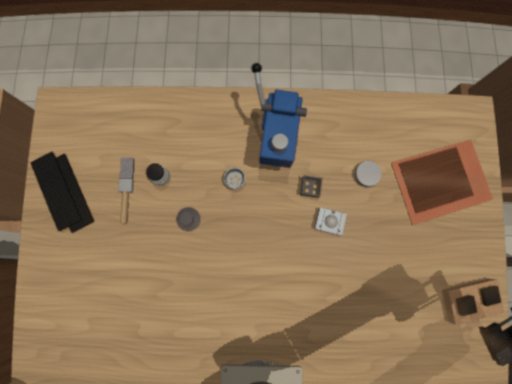

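View pics/wrist0.png

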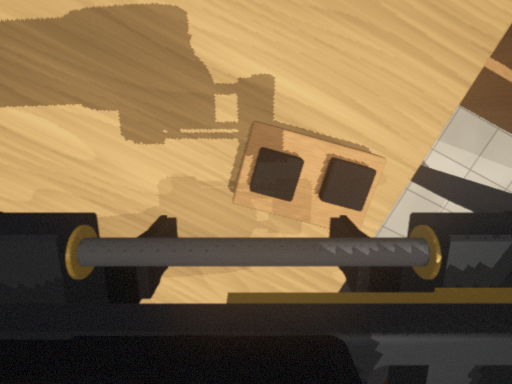

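The scene view shows the block at about (217,282), tray (268,262), dish (276,193), stand (231,163), press (335,195). In the top view the block is at (331,222), tray (311,187), dish (234,179), stand (188,219), and the press head spans (262–300, 92–165).

```bash
cat > h.py <<'E'
import numpy as np,cv2
from bench import *
def rays(p,uv):
    uv=np.asarray(uv,float).reshape(-1,1,2)
    n=cv2.undistortPoints(uv,p["camera_matrix"],p["dist"]).reshape(-1,2)
    T=p["world_from_camera"]; d=np.c_[n,np.ones(len(n))]@T[:3,:3].T
    return T[:3,3],d
def onplane(p,uv,z):
    o,d=rays(p,uv); return o+d*((z-o[2])/d[:,2])[:,None]
def cloud(p,dep):
    h,w=dep.shape; u,v=np.meshgrid(np.arange(w),np.arange(h))
    o,d=rays(p,np.c_[u.ravel(),v.ravel()]); return (o+d*dep.reshape(-1,1)).reshape(h,w,3)
def proj(p,X):
    T=np.linalg.inv(p["world_from_camera"]); X=np.asarray(X,float).reshape(-1,3)
    c=X@T[:3,:3].T+T[:3,3]
    return cv2.projectPoints(c.reshape(-1,1,3),np.zeros(3),np.zeros(3),p["camera_matrix"],p["dist"])[0].reshape(-1,2)
E
python3 - <<'E'
from h import *
for n,(a,b,c,d) in {"top":(150,350,80,240),"scene":(150,420,130,370)}.items():
    p=camera_params(n); im=cv2.imread(f"pics/{n}0.png"); D=np.load(n+"0.npy"); P=cloud(p,D)
    crop=im[c:d,a:b]; cv2.imwrite(f"pics/{n}_crop.png",cv2.resize(crop,None,fx=(3.9 if n=="top" else 2.5),fy=(3.9 if n=="top" else 2.5),interpolation=cv2.INTER_CUBIC))
    z=P[...,2]; print(n,"table z",np.median(z[c:d,a:b][D[c:d,a:b]>0]))
    m=((z>0.012)&(D>0)).astype(np.uint8); m[:c]=0;m[d:]=0;m[:,:a]=0;m[:,b:]=0
    k,l,st,ce=cv2.connectedComponentsWithStats(m)
    for i in range(1,k):
        if st[i,4]<60: continue
        q=P[l==i]; top=q[q[:,2]>np.percentile(q[:,2],60)-0.006]
        print(st[i],np.round(q.min(0),3),np.round(q.max(0),3),"med",np.round(np.median(q,0),3))
E
```

```text
top table z -0.00015946255544108112
[ 255   80   52   88 2871] [ 0.669 -0.102  0.012] [0.906 0.033 0.224] med [ 0.766 -0.032  0.166]
[150 163  20  23 360] [0.625 0.282 0.013] [0.678 0.329 0.088] med [0.648 0.301 0.082]
[223 168  22  22 130] [0.617 0.059 0.012] [0.678 0.121 0.041] med [0.659 0.093 0.033]
[300 175  23  23 180] [ 0.599 -0.168  0.012] [ 0.661 -0.105  0.04 ] med [ 0.63  -0.139  0.033]
[314 208  33  27 643] [ 0.491 -0.239  0.014] [ 0.566 -0.148  0.043] med [ 0.527 -0.191  0.03 ]
[179 211  19  18 207] [0.501 0.195 0.012] [0.55  0.247 0.048] med [0.527 0.219 0.042]
scene table z 0.0002842973961634243
[260 130  27  23 416] [0.606 0.282 0.012] [0.682 0.4   0.083] med [0.653 0.292 0.045]
[ 263  130  140  120 7131] [ 0.618 -0.104  0.012] [0.908 0.123 0.238] med [ 0.775 -0.071  0.152]
[221 150  20  20 254] [0.502 0.199 0.012] [0.554 0.249 0.048] med [0.53  0.214 0.033]
[370 237  21  16 161] [ 0.85  -0.103  0.012] [ 0.896 -0.056  0.018] med [ 0.878 -0.087  0.013]
[253 245  31  31 572] [ 0.6   -0.169  0.012] [ 0.662 -0.105  0.039] med [ 0.631 -0.146  0.028]
[ 194  262   44   42 1252] [ 0.489 -0.237  0.012] [ 0.568 -0.147  0.042] med [ 0.53  -0.203  0.03 ]
[ 271  314   44   43 1452] [ 0.637 -0.347  0.012] [ 0.712 -0.27   0.03 ] med [ 0.674 -0.313  0.026]
```

```bash
sleep 0
```

```text
(no output)
```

View pics/top_crop.png

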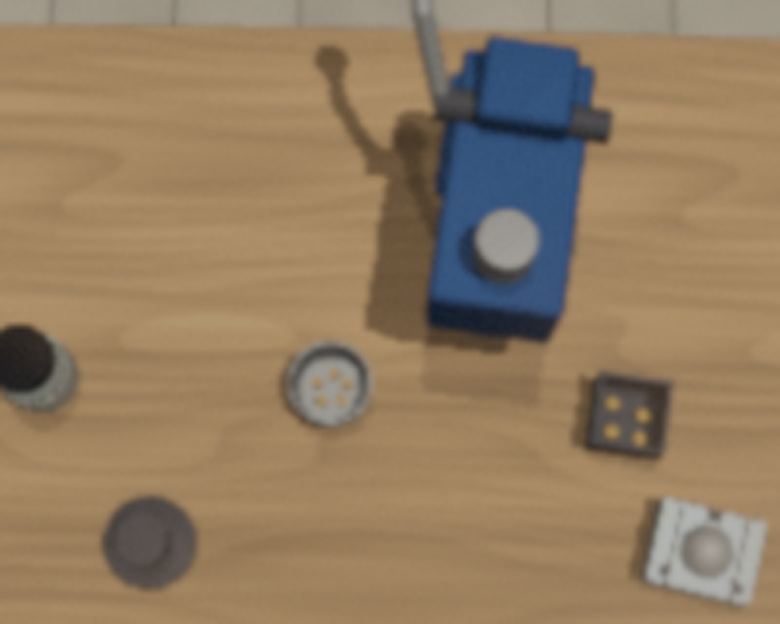

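View pics/scene_crop.png

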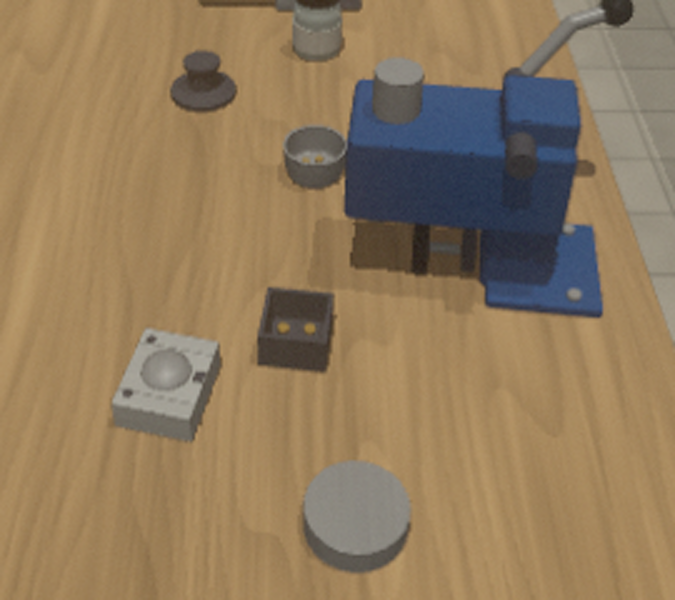

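Block front mark faces the press (+x). Now the poses of the block and press from colour/height masks, in both views.

```bash
cat > meas.py <<'E'
from h import *
def block(p,im,D,box=None):
    P=cloud(p,D); z=P[...,2]
    hsv=cv2.cvtColor(im,cv2.COLOR_BGR2HSV)
    m=((hsv[...,1]<60)&(hsv[...,2]>110)&(z>0.024)&(z<0.036)).astype(np.uint8)
    if box: 
        k=np.zeros_like(m);a,b,c,d=box;k[c:d,a:b]=1;m*=k
    m=cv2.morphologyEx(m,cv2.MORPH_CLOSE,np.ones((3,3)))
    cs,_=cv2.findContours(m,cv2.RETR_EXTERNAL,cv2.CHAIN_APPROX_NONE)
    c=max(cs,key=cv2.contourArea)
    q=onplane(p,c.reshape(-1,2),0.03)[:,:2]
    return cv2.minAreaRect((q*1000).astype(np.float32)),q
E
python3 - <<'E'
from meas import *
for n,b in {"top":(305,355,200,245),"scene":(190,245,255,310)}.items():
    p=camera_params(n); im=cv2.imread(f"pics/{n}0.png"); D=np.load(n+"0.npy"); P=cloud(p,D)
    print(n,"block",block(p,im,D,b)[0])
    z=P[...,2]
    # press: blue mask
    hsv=cv2.cvtColor(im,cv2.COLOR_BGR2HSV)
    blue=(hsv[...,0]>95)&(hsv[...,0]<130)&(hsv[...,1]>100)&(D>0)
    q=P[blue]; print(len(q),q.min(0),q.max(0))
    t=q[(q[:,2]>.158)&(q[:,2]<.172)]
    print("head top", np.median(t,0), cv2.minAreaRect((t[:,:2]*1000).astype(np.float32)))
    if n=="top":
        for x in np.arange(.66,.86,.01):
            s=t[abs(t[:,0]-x)<.006]
            if len(s)>5: print(round(x,3),s[:,1].min(),s[:,1].max(),(s[:,1].min()+s[:,1].max())/2)
    for nm,cx,cy,zr in (("tray",.63,-.137,(.03,.04)),("dish",.65,.09,(.03,.04))):
        k=(abs(P[...,0]-cx)<.05)&(abs(P[...,1]-cy)<.05)&(z>zr[0])&(z<zr[1]); r=P[k]
        print(nm,cv2.minAreaRect((r[:,:2]*1000).astype(np.float32)))
E
```

```text
top block ((527.5076904296875, -192.97683715820312), (81.39775848388672, 64.14195251464844), 76.94540405273438)
1994 [ 0.67076539 -0.09038774  0.00823828] [0.89681688 0.01430213 0.19392761]
head top [ 0.75143431 -0.03207032  0.16453168] ((762.3904418945312, -35.159912109375), (89.48881530761719, 177.28524780273438), 82.5868911743164)
0.67 -0.06595224987585549 -0.019624211501651112 -0.0427882306887533
0.68 -0.06873119566328564 0.014153311684960635 -0.027288941989162506
0.69 -0.06873119566328564 0.014300566310548952 -0.027215314676368348
0.7 -0.07121559642114836 0.01430212501904149 -0.028456735701053434
0.71 -0.07372942427856238 0.011958665735515038 -0.030885379271523673
0.72 -0.07398204368490671 0.01218396990825572 -0.030899036888325494
0.73 -0.07630061059427112 0.01218396990825572 -0.0320583203430077
0.74 -0.0765797471950867 0.009822056032714674 -0.03337884558118601
0.75 -0.07672840972623637 0.00723781439515556 -0.03474529766554041
0.76 -0.07927819249366283 0.009840512620404841 -0.034718839936629
0.77 -0.07915660160325813 0.0074773999642036605 -0.03583960081952724
0.78 -0.08201929887
[... 521 characters left out ...]
539, 56.557342529296875), 83.02872467041016)
dish ((647.696533203125, 90.03746032714844), (60.01470184326172, 61.36247253417969), 1.6163878440856934)
scene block ((528.5789794921875, -194.92906188964844), (83.4336166381836, 63.140357971191406), 77.17228698730469)
3729 [ 0.67385124 -0.10427509  0.0071038 ] [0.90480651 0.01546105 0.19237736]
head top [ 0.75452414 -0.05265392  0.16448715] ((764.460693359375, -38.93816375732422), (92.01399230957031, 175.1410675048828), 83.95450592041016)
tray ((631.2484130859375, -135.5535125732422), (60.505001068115234, 55.95100021362305), 82.9125747680664)
dish ((649.6617431640625, 89.06758117675781), (65.71598052978516, 60.80457305908203), 58.761409759521484)
```

```bash
cat > plan.py <<'E'
from h import *
from scipy.spatial.transform import Rotation as R
def toolR(yaw,lean=0):
    """tool x at world heading yaw (deg), tool z down; lean back deg: z tips toward heading"""
    x=np.array([np.cos(np.radians(yaw)),np.sin(np.radians(yaw)),0]);z=np.array([0,0,-1.]);y=np.cross(z,x)
    return R.from_matrix(np.c_[x,y,z])*R.from_euler('y',lean,degrees=True)
def plan(pos,Rt,n,jaw,nrot=None):
    s=read_state();p=s["ee_pos"];Rc=R.from_quat(s["eef_rot"]);Rt0=Rc
    nrot=nrot or n
    dv=(Rc.inv()*Rt).as_rotvec(degrees=True)
    step=(np.asarray(pos)-p)/n; rows=[];cur=Rc
    for i in range(10):
        a=dv/nrot if i<nrot else dv*0
        t=cur.inv().apply(step) if i<n else np.zeros(3)
        rows.append([round(float(v),2) for v in a]+[round(float(v),4) for v in t]+[jaw])
        cur=cur*R.from_rotvec(a,degrees=True)
    print(str(rows).replace(" ",""))
def st():
    s=read_state();Rr=R.from_quat(s["eef_rot"]).as_matrix()
    print("t",round(s["time"],2),"p",np.round(s["ee_pos"],4),"yaw",round(np.degrees(np.arctan2(Rr[1,0],Rr[0,0])),2),"z",np.round(Rr[:,2],4),"xz",round(Rr[2,0],4),"yz",round(Rr[2,1],4),"f",np.round(s["ft_force"],2),"w",round(s["width"],4))
E
python3 - <<'E'
from plan import *
st();plan([.45,-.12,.33],toolR(-10),10,-1,8)
E
```

```text
t 0.15 p [ 0.2806 -0.5582  0.239 ] yaw 26.69 z [-5.e-04  9.e-04 -1.e+00] xz -0.0 yz -0.001 f [ 0.19  0.03 -0.83] w 0.087
[[-0.01,0.0,4.59,0.0348,-0.0316,-0.0091,-1],[-0.01,0.0,4.59,0.0322,-0.0342,-0.0091,-1],[-0.01,0.0,4.59,0.0293,-0.0367,-0.0091,-1],[-0.01,0.0,4.59,0.0263,-0.0389,-0.0091,-1],[-0.01,0.0,4.59,0.0231,-0.0409,-0.0091,-1],[-0.01,0.0,4.59,0.0198,-0.0426,-0.0091,-1],[-0.01,0.0,4.59,0.0163,-0.0441,-0.0091,-1],[-0.01,0.0,4.59,0.0127,-0.0452,-0.0091,-1],[-0.0,0.0,0.0,0.0091,-0.0461,-0.0091,-1],[-0.0,0.0,0.0,0.0091,-0.0461,-0.0091,-1]]
```

Emit:
{"fn": "send_rows", "kwargs": {
  "steps": [
    [0,0,4.6,0.035,-0.032,-0.009,-1],
    [0,0,4.6,0.032,-0.034,-0.009,-1],
    [0,0,4.6,0.029,-0.037,-0.009,-1],
    [0,0,4.6,0.026,-0.039,-0.009,-1],
    [0,0,4.6,0.023,-0.041,-0.009,-1],
    [0,0,4.6,0.02,-0.043,-0.009,-1],
    [0,0,4.6,0.016,-0.044,-0.009,-1],
    [0,0,4.6,0.013,-0.045,-0.009,-1],
    [0,0,0,0.009,-0.046,-0.009,-1],
    [0,0,0,0.009,-0.046,-0.009,-1]
  ]
}}

```text
time: 1.15
ee_pos: [0.4564, -0.1111, 0.3277]
eef_rot: [0.994, -0.108, -0.004, -0.001]
ft_force: [2.0, -0.2, 1.1]
width: 0.087
```

```bash
python3 - <<'E'
from plan import *
st();p=camera_params("wrist"); im,D=camera("wrist");st()
cv2.imwrite("pics/w1.png",im);np.save("w1.npy",D)
import pickle;pickle.dump(p,open("w1.pkl","wb"))
E
```

```text
t 1.15 p [ 0.4564 -0.1111  0.3277] yaw -12.38 z [-0.0068  0.0028 -1.    ] xz -0.0073 yz -0.0012 f [ 2.   -0.18  1.14] w 0.087
t 1.2 p [ 0.4594 -0.1025  0.3294] yaw -11.83 z [-0.0035  0.005  -1.    ] xz -0.0045 yz -0.0042 f [0.58 7.41 0.55] w 0.0871
```

View pics/w1.png

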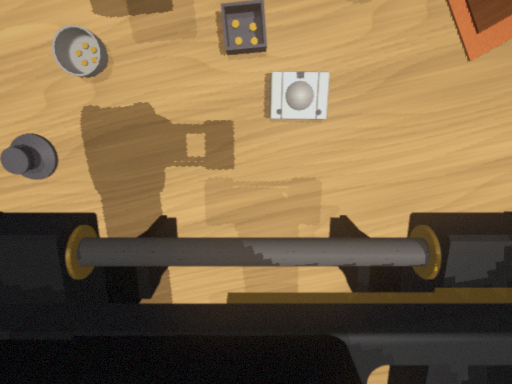

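The wrist view shows the block at (300,95), its mark up at (300,74), tray (243,27), dish (80,50) and stand (30,157). The arm was still drifting, so I take it again once it has settled.

```bash
python3 - <<'E'
from meas import *
from plan import *
st();p=camera_params("wrist"); im,D=camera("wrist");st()
cv2.imwrite("pics/w2.png",im)
P=cloud(p,D)
print(block(p,im,D,(250,350,50,140))[0])
z=P[...,2]
for nm,cx,cy,zr in (("tray",.63,-.137,(.03,.04)),("dish",.65,.09,(.03,.04))):
    k=(abs(P[...,0]-cx)<.05)&(abs(P[...,1]-cy)<.05)&(z>zr[0])&(z<zr[1]); r=P[k]
    print(nm,cv2.minAreaRect((r[:,:2]*1000).astype(np.float32)))
E
```

```text
t 1.2 p [ 0.4594 -0.1025  0.3294] yaw -11.83 z [-0.0035  0.005  -1.    ] xz -0.0045 yz -0.0042 f [0.58 7.41 0.55] w 0.0871
t 1.25 p [ 0.4584 -0.1061  0.3287] yaw -11.79 z [-0.0043  0.0041 -1.    ] xz -0.005 yz -0.0031 f [ 0.11 -1.03  0.12] w 0.087
((527.4913940429688, -191.3814239501953), (79.88458251953125, 63.391357421875), 77.06302642822266)
tray ((629.568359375, -135.63919067382812), (55.95298767089844, 56.47244644165039), 82.72325897216797)
dish ((647.5557861328125, 89.31387329101562), (63.6819953918457, 62.43585968017578), 77.75054931640625)
```

```bash
python3 - <<'E'
from plan import *
st();plan([.42,-.0,.20],toolR(-7,32),8,-1,8)
E
```

```text
t 1.25 p [ 0.4584 -0.1061  0.3287] yaw -11.79 z [-0.0043  0.0041 -1.    ] xz -0.005 yz -0.0031 f [ 0.11 -1.03  0.12] w 0.087
[[0.14,4.03,-0.59,-0.0073,-0.0119,0.0162,-1],[0.14,4.03,-0.59,-0.0083,-0.012,0.0156,-1],[0.14,4.03,-0.59,-0.0093,-0.012,0.0151,-1],[0.14,4.03,-0.59,-0.0102,-0.0121,0.0144,-1],[0.14,4.03,-0.59,-0.0111,-0.0122,0.0137,-1],[0.14,4.03,-0.59,-0.0119,-0.0123,0.0129,-1],[0.14,4.03,-0.59,-0.0126,-0.0124,0.0121,-1],[0.14,4.03,-0.59,-0.0133,-0.0125,0.0112,-1],[0.0,0.0,-0.0,0.0,0.0,0.0,-1],[0.0,0.0,-0.0,0.0,0.0,0.0,-1]]
```

Emit:
{"fn": "send_rows", "kwargs": {
  "steps": [
    [0.14,4,-0.6,-0.007,-0.012,0.016,-1],
    [0.14,4,-0.6,-0.008,-0.012,0.0155,-1],
    [0.14,4,-0.6,-0.009,-0.012,0.015,-1],
    [0.14,4,-0.6,-0.01,-0.012,0.0145,-1],
    [0.14,4,-0.6,-0.011,-0.012,0.0135,-1],
    [0.14,4,-0.6,-0.012,-0.012,0.013,-1],
    [0.14,4,-0.6,-0.0125,-0.0125,0.012,-1],
    [0.14,4,-0.6,-0.0135,-0.0125,0.011,-1],
    [0,0,0,0,0,0,-1],
    [0,0,0,0,0,0,-1]
  ]
}}

```text
time: 2.25
ee_pos: [0.4222, -0.0064, 0.2017]
eef_rot: [0.962, -0.059, 0.267, 0.02]
ft_force: [0.2, 0.8, 0.3]
width: 0.0874
```

```bash
python3 - <<'E'
from plan import *
import pickle
st();p=camera_params("wrist"); im,D=camera("wrist");st()
cv2.imwrite("pics/w3.png",im);np.save("w3.npy",D);pickle.dump(p,open("w3.pkl","wb"))
E
```

```text
t 2.25 p [ 0.4222 -0.0064  0.2017] yaw -6.94 z [ 0.5107 -0.0707 -0.8568] xz 0.5156 yz 0.0072 f [0.19 0.8  0.31] w 0.0874
t 2.3 p [ 0.4223 -0.0066  0.2017] yaw -6.99 z [ 0.5106 -0.071  -0.8569] xz 0.5155 yz 0.0071 f [-0.44 -0.57 -0.2 ] w 0.0872
```

View pics/w3.png

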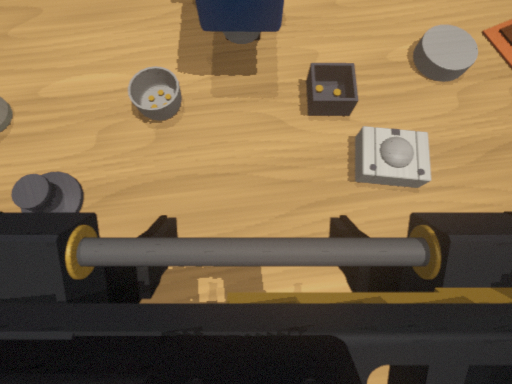

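The lower edge of the press head runs from (203,28) to (282,31), with the platen below it at (243,36), dish at (155,94) and tray at (332,88). I fit the lip edge on the plane z = 0.08.

```bash
python3 - <<'E'
from h import *
import pickle
p=pickle.load(open("w3.pkl","rb"));im=cv2.imread("pics/w3.png");D=np.load("w3.npy");P=cloud(p,D)
hsv=cv2.cvtColor(im,cv2.COLOR_BGR2HSV)
b=((hsv[...,0]>95)&(hsv[...,0]<130)&(hsv[...,1]>100)).astype(np.uint8);b[60:]=0
cs,_=cv2.findContours(b,0,2);c=max(cs,key=cv2.contourArea).reshape(-1,2)
cols=np.unique(c[:,0]); print(cols.min(),cols.max())
pts=[]
for u in range(cols.min()+4,cols.max()-3):
    v=np.where(b[:,u])[0].max()+.5; pts.append((u,v))
q=onplane(p,pts,.08)
f=np.polyfit(q[:,1],q[:,0],1); r=q[:,0]-np.polyval(f,q[:,1]); k=abs(r)<.002; f=np.polyfit(q[k,1],q[k,0],1)
print("line x=",f,"yaw",-np.degrees(np.arctan(f[0])) ,np.abs(r).max(),k.sum())
# side extremes near the bottom
e=[]
for v in (22,24,26,28):
    us=np.where(b[v])[0]; print(v,us.min(),us.max())
for uv in ((204.-.5,29),(282.5,31)): print(onplane(p,[uv],.08))
print("z of depth near lip",np.round(P[26,[210,240,275]],3))
# circle check: dark platen
crop=im[0:60,180:310];cv2.imwrite("pics/w3c.png",cv2.resize(crop,None,fx=6,fy=6,interpolation=cv2.INTER_CUBIC))
E
```

```text
202 265
line x= [0.03628641 0.68459331] yaw -2.0781463484884295 0.017921114202821276 13
22 212 251
24 207 264
26 214 251
28 211 253
[[0.68581087 0.01732235 0.08      ]]
[[ 0.67223998 -0.07275453  0.08      ]]
z of depth near lip [[ 0.678  0.009  0.091]
 [ 0.673 -0.024  0.092]
 [ 0.669 -0.063  0.092]]
```

View pics/w3c.png

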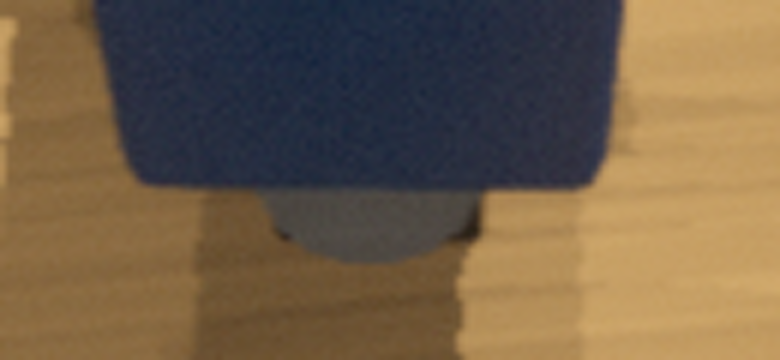

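```bash
python3 - <<'E'
from h import *
import pickle
p=pickle.load(open("w3.pkl","rb"));im=cv2.imread("pics/w3.png").astype(int);D=np.load("w3.npy");P=cloud(p,D)
b=((im[...,0]-im[...,2])>18);b[60:]=False
g=cv2.GaussianBlur((im[...,0]-im[...,2]).astype(np.float32),(0,0),.7)
pts=[]
for u in range(210,275):
    v=np.where(b[:,u])[0]; v=v[v<40]; pts.append((u,v.max()+.5))
print([x[1] for x in pts][::4])
# lip rows outside platen columns
pp=[x for x in pts if x[0]<222 or x[0]>263]
q=onplane(p,pp,.08);f=np.polyfit(q[:,1],q[:,0],1);print("line",f,"yaw",-np.degrees(np.arctan(f[0])), np.std(q[:,0]-np.polyval(f,q[:,1])))
for v in (5,10,15,20,24,26,28):
    us=np.where(b[v])[0];us=us[(us>170)&(us<310)];print(v,us.min(),us.max(), onplane(p,[(us.min()-.5,v),(us.max()+.5,v)],.08).round(4).tolist())
E
```

```text
[np.float64(29.5), np.float64(29.5), np.float64(29.5), np.float64(29.5), np.float64(30.5), np.float64(30.5), np.float64(30.5), np.float64(30.5), np.float64(30.5), np.float64(30.5), np.float64(30.5), np.float64(30.5), np.float64(29.5), np.float64(28.5), np.float64(27.5), np.float64(22.5), np.float64(19.5)]
line [-0.02458022  0.68296732] yaw 1.4080591038627892 0.0033978761184348147
5 198 281 [[0.722, 0.0216, 0.08], [0.7104, -0.0774, 0.08]]
10 200 281 [[0.7142, 0.0198, 0.08], [0.7029, -0.0763, 0.08]]
15 200 280 [[0.7068, 0.0204, 0.08], [0.6956, -0.074, 0.08]]
20 201 280 [[0.6993, 0.0198, 0.08], [0.6883, -0.0729, 0.08]]
24 202 279 [[0.6933, 0.0191, 0.08], [0.6826, -0.0708, 0.08]]
26 203 278 [[0.6903, 0.0181, 0.08], [0.6799, -0.0692, 0.08]]
28 204 277 [[0.6872, 0.0172, 0.08], [0.6772, -0.0677, 0.08]]
```

```bash
python3 - <<'E'
from h import *
p=camera_params("scene");im=cv2.imread("pics/scene0.png").astype(int)
b=((im[...,0]-im[...,2])>18)
for lo,hi,z in ((292,338,.08),):
    pts=[]
    for u in range(lo,hi):
        v=np.where(b[180:235,u])[0]+180; pts.append((u,v.max()+.5))
    print([x[1] for x in pts][::5])
    q=onplane(p,pts,z);f=np.polyfit(q[:,0],q[:,1],1);r=q[:,1]-np.polyval(f,q[:,0]);k=abs(r)<.003;f=np.polyfit(q[k,0],q[k,1],1)
    print("yaw",np.degrees(np.arctan(f[0])),"y at .74:",np.polyval(f,.74),k.sum(),"x range",q[0],q[-1])
p=camera_params("top");im=cv2.imread("pics/top0.png").astype(int);b=((im[...,0]-im[...,2])>18)
L=[];Rr=[]
for v in range(122,150):
    us=np.where(b[v,240:320])[0]+240; L.append((us.min()-.5,v));Rr.append((us.max()+.5,v))
l=onplane(p,L,.165);r=onplane(p,Rr,.165)
for q in (l,r):
    f=np.polyfit(q[:,0],q[:,1],1);print("yaw",np.degrees(np.arctan(f[0])),np.polyval(f,.74),np.polyval(f,.677))
us=np.where(b[:,262:300]);
for u in (268,280,292):
    v=np.where(b[100:200,u])[0].max()+100.5; print(u,v,onplane(p,[(u,v)],.08))
E
```

```text
[np.float64(214.5), np.float64(214.5), np.float64(216.5), np.float64(217.5), np.float64(217.5), np.float64(218.5), np.float64(218.5), np.float64(219.5), np.float64(219.5), np.float64(220.5)]
yaw -9.811828932295036 y at .74: -0.07151039192040931 41 x range [ 0.68139335 -0.05859867  0.08      ] [ 0.77460327 -0.0766293   0.08      ]
yaw -3.151964900606685 0.012508880323652459 0.015978147176689342
yaw -7.030295328956849 -0.0783408565555879 -0.07057161336103161
268 162.5 [[ 0.68528569 -0.00787608  0.08      ]]
280 162.5 [[ 0.68597679 -0.04155398  0.08      ]]
292 161.5 [[ 0.68956617 -0.07527541  0.08      ]]
```

```bash
python3 - <<'E'
from plan import *
st();plan([.5275,-.1925,.12],toolR(-13,0),8,-1,8)
E
```

```text
t 2.3 p [ 0.4223 -0.0066  0.2017] yaw -6.99 z [ 0.5106 -0.071  -0.8569] xz 0.5155 yz 0.0071 f [-0.44 -0.57 -0.2 ] w 0.0872
[[-0.15,-3.88,0.72,0.0083,0.0213,0.0171,-1],[-0.15,-3.88,0.72,0.0097,0.0212,0.0166,-1],[-0.15,-3.88,0.72,0.0111,0.021,0.0159,-1],[-0.15,-3.88,0.72,0.0124,0.0208,0.0152,-1],[-0.15,-3.88,0.72,0.0137,0.0206,0.0143,-1],[-0.15,-3.88,0.72,0.0149,0.0204,0.0134,-1],[-0.15,-3.88,0.72,0.016,0.0202,0.0124,-1],[-0.15,-3.88,0.72,0.0171,0.0199,0.0114,-1],[-0.0,-0.0,0.0,0.0,0.0,0.0,-1],[-0.0,-0.0,0.0,0.0,0.0,0.0,-1]]
```

Emit:
{"fn": "send_rows", "kwargs": {
  "steps": [
    [-0.15,-3.9,0.7,0.0085,0.0215,0.017,-1],
    [-0.15,-3.9,0.7,0.0095,0.021,0.0165,-1],
    [-0.15,-3.9,0.7,0.011,0.021,0.016,-1],
    [-0.15,-3.9,0.7,0.0125,0.021,0.015,-1],
    [-0.15,-3.9,0.7,0.0135,0.0205,0.0145,-1],
    [-0.15,-3.9,0.7,0.015,0.0205,0.0135,-1],
    [-0.15,-3.9,0.7,0.016,0.02,0.0125,-1],
    [-0.15,-3.9,0.7,0.017,0.02,0.0115,-1],
    [0,0,0,0,0,0,-1],
    [0,0,0,0,0,0,-1]
  ]
}}

```text
time: 3.3
ee_pos: [0.5362, -0.2162, 0.1203]
eef_rot: [0.992, -0.123, -0.01, -0.006]
ft_force: [-0.1, 0.1, 0.7]
width: 0.0871
```

```bash
python3 - <<'E'
from plan import *
st();p=camera_params("wrist"); im,D=camera("wrist");st()
cv2.imwrite("pics/w4.png",im)
im,D=camera("scene"); cv2.imwrite("pics/s4.png",cv2.resize(im[180:340,120:330],None,fx=3.5,fy=3.5,interpolation=2))
plan([.5275,-.1925,.06],toolR(-13,0),8,-1,6)
E
```

```text
t 3.3 p [ 0.5362 -0.2162  0.1203] yaw -14.13 z [-0.0181  0.0148 -0.9997] xz -0.0212 yz -0.01 f [-0.13  0.14  0.7 ] w 0.0871
t 3.35 p [ 0.5357 -0.2165  0.1202] yaw -14.16 z [-0.0183  0.0141 -0.9997] xz -0.0212 yz -0.0092 f [-1.61 -1.1   0.24] w 0.0869
[[-0.09,0.19,-0.18,-0.0015,-0.0025,0.0077,-1],[-0.09,0.19,-0.18,-0.0015,-0.0025,0.0077,-1],[-0.09,0.19,-0.18,-0.0016,-0.0025,0.0076,-1],[-0.09,0.19,-0.18,-0.0016,-0.0025,0.0076,-1],[-0.09,0.19,-0.18,-0.0016,-0.0026,0.0076,-1],[-0.09,0.19,-0.18,-0.0016,-0.0026,0.0076,-1],[-0.0,0.0,-0.0,-0.0016,-0.0026,0.0076,-1],[-0.0,0.0,-0.0,-0.0016,-0.0026,0.0076,-1],[-0.0,0.0,-0.0,0.0,0.0,0.0,-1],[-0.0,0.0,-0.0,0.0,0.0,0.0,-1]]
```

View pics/w4.png

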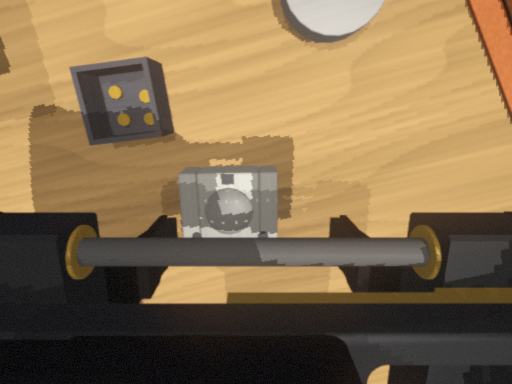

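View pics/s4.png

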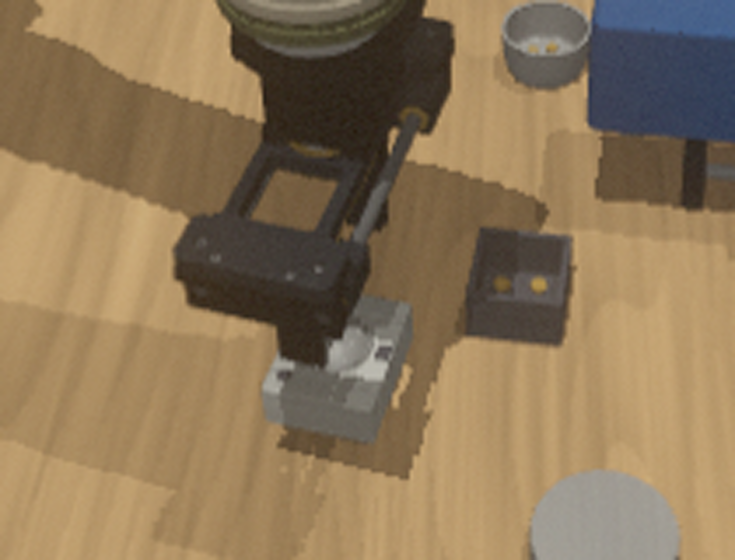

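The wrist picture has the block at cols 180–277, left of the jaw centre (col ~255). That agrees with the 24 mm y error in the pose, so I correct it while descending part way.

Emit:
{"fn": "send_rows", "kwargs": {
  "steps": [
    [-0.1,0.2,-0.2,-0.0015,-0.0025,0.007,-1],
    [-0.1,0.2,-0.2,-0.0015,-0.0025,0.007,-1],
    [-0.1,0.2,-0.2,-0.0015,-0.0025,0.007,-1],
    [-0.1,0.2,-0.2,-0.0015,-0.0025,0.007,-1],
    [-0.1,0.2,-0.2,-0.0015,-0.0025,0.006,-1],
    [-0.1,0.2,-0.2,-0.0015,-0.0025,0.006,-1],
    [0,0,0,-0.0015,-0.0025,0.004,-1],
    [0,0,0,-0.0015,-0.0025,0.003,-1],
    [0,0,0,0,0,0,-1],
    [0,0,0,0,0,0,-1]
  ]
}}

```text
time: 4.4
ee_pos: [0.527, -0.1885, 0.0728]
eef_rot: [0.994, -0.109, 0.004, 0.001]
ft_force: [-0.1, -0.6, 0.9]
width: 0.0872
```

```bash
python3 - <<'E'
from plan import *
st();p=camera_params("wrist"); im,D=camera("wrist");st()
cv2.imwrite("pics/w5.png",im)
plan([.5275,-.192,.024],toolR(-13,0),8,-1,4)
E
```

```text
t 4.4 p [ 0.527  -0.1885  0.0728] yaw -12.57 z [ 0.0068 -0.0029 -1.    ] xz 0.0072 yz 0.0014 f [-0.11 -0.64  0.93] w 0.0872
t 4.45 p [ 0.527  -0.1884  0.0728] yaw -12.57 z [ 0.0067 -0.0029 -1.    ] xz 0.0072 yz 0.0013 f [ 0.34  0.26 -0.78] w 0.087
[[0.02,-0.1,0.11,0.0001,0.0004,0.0061,-1],[0.02,-0.1,0.11,0.0001,0.0004,0.0061,-1],[0.02,-0.1,0.11,0.0001,0.0004,0.0061,-1],[0.02,-0.1,0.11,0.0001,0.0004,0.0061,-1],[0.0,-0.0,0.0,0.0002,0.0004,0.0061,-1],[0.0,-0.0,0.0,0.0002,0.0004,0.0061,-1],[0.0,-0.0,0.0,0.0002,0.0004,0.0061,-1],[0.0,-0.0,0.0,0.0002,0.0004,0.0061,-1],[0.0,-0.0,0.0,0.0,0.0,0.0,-1],[0.0,-0.0,0.0,0.0,0.0,0.0,-1]]
```

View pics/w5.png

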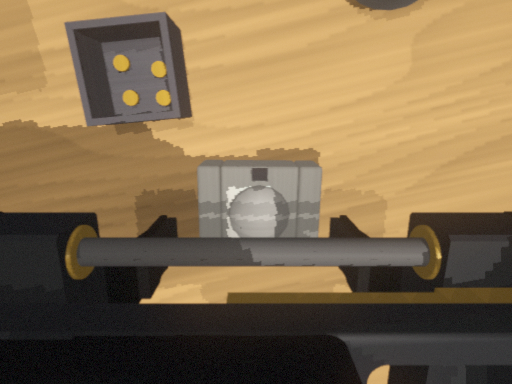

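The block spans cols 198–321 around row 190, its mark is at (260,174), and it sits between the fingers (inner edges about 160 and 345). I work out where its side faces lie in tool y.

```bash
python3 - <<'E'
from plan import *
p=camera_params("wrist");s=read_state();Rr=R.from_quat(s["eef_rot"])
im=cv2.imread("pics/w5.png").astype(int)
for v in (172,185,200,210):
    r=im[v,:,0]-im[v,:,2]; u=[i for i in range(185,335) if abs(r[i])<22]
    print(v,u[0],u[-1])
    q=onplane(p,[(u[0]-.5,v),(u[-1]+.5,v)],.03); t=Rr.inv().apply(q-s["ee_pos"]);print(q.round(4).tolist(),t.round(4).tolist(), "mid y",t[:,1].mean())
E
```

```text
172 198 320
[[0.5633, -0.1606, 0.03], [0.5464, -0.2366, 0.03]] [[0.029, -0.0351, 0.0429], [0.029, 0.0428, 0.043]] mid y 0.003847956587798594
185 199 319
[[0.5549, -0.1591, 0.03], [0.5382, -0.2346, 0.03]] [[0.0205, -0.0348, 0.0429], [0.0206, 0.0426, 0.043]] mid y 0.003896609309093864
200 199 319
[[0.5453, -0.1565, 0.03], [0.5283, -0.233, 0.03]] [[0.0106, -0.0352, 0.0428], [0.0106, 0.0431, 0.0429]] mid y 0.003954388665503371
210 199 318
[[0.5388, -0.1547, 0.03], [0.5218, -0.2312, 0.03]] [[0.0038, -0.0355, 0.0428], [0.0038, 0.0428, 0.0429]] mid y 0.003667027787060899
```

Shift +3.8 mm in tool y, then go down.

Emit:
{"fn": "send_rows", "kwargs": {
  "steps": [
    [0,-0.2,0.2,0,0.002,0,-1],
    [0,-0.2,0.2,0,0.0018,0,-1],
    [0,0,0,0,0,0.008,-1],
    [0,0,0,0,0,0.008,-1],
    [0,0,0,0,0,0.008,-1],
    [0,0,0,0,0,0.007,-1],
    [0,0,0,0,0,0.007,-1],
    [0,0,0,0,0,0.006,-1],
    [0,0,0,0,0,0.003,-1],
    [0,0,0,0,0,0,-1]
  ]
}}

```text
time: 5.45
ee_pos: [0.5259, -0.1931, 0.021]
eef_rot: [0.994, -0.114, -0.001, 0.001]
ft_force: [-0.8, 0.7, -1.1]
width: 0.087
```

```bash
python3 - <<'E'
from plan import *
st()
im,D=camera("scene"); cv2.imwrite("pics/s6.png",cv2.resize(im[180:340,120:330],None,fx=3.5,fy=3.5,interpolation=2))
E
```

```text
t 5.45 p [ 0.5259 -0.1931  0.021 ] yaw -13.06 z [-0.0014 -0.001  -1.    ] xz -0.0011 yz 0.0013 f [-0.8   0.66 -1.14] w 0.087
```

View pics/s6.png

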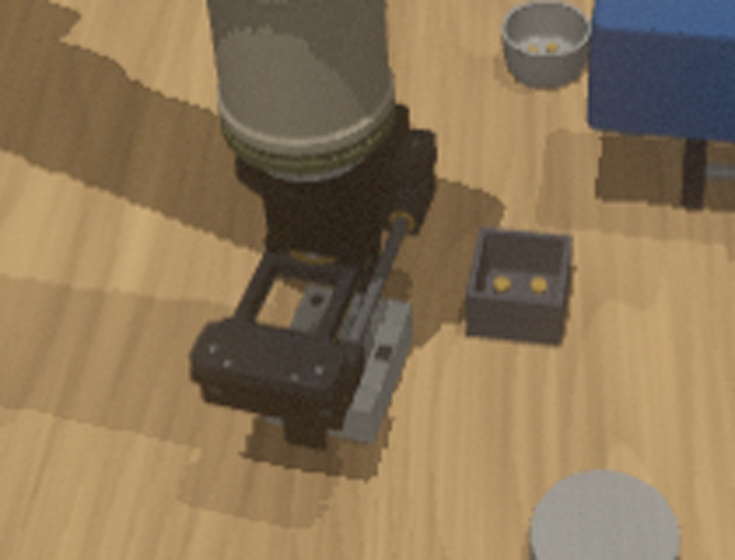

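The fingers straddle the block with the tips 4 mm above the bench. Close gently.

Emit:
{"fn": "send_rows", "kwargs": {
  "steps": [
    [0,0,0,0,0,-0.002,-1],
    [0,0,0,0,0,0,1],
    [0,0,0,0,0,0,1],
    [0,0,0,0,0,0,1],
    [0,0,0,0,0,0,1],
    [0,0,0,0,0,0,1],
    [0,0,0,0,0,0,1],
    [0,0,0,0,0,0,1],
    [0,0,0,0,0,0,1],
    [0,0,0,0,0,0,1]
  ],
  "force": 12
}}

```text
time: 6.5
ee_pos: [0.5264, -0.1931, 0.0241]
eef_rot: [0.994, -0.114, 0.0, 0.001]
ft_force: [-0.0, 0.2, -1.2]
width: 0.0802
```

```bash
python3 - <<'E'
from plan import *
st()
s=read_state();plan(s["ee_pos"]+[0.00,.05,0],toolR(-7,0),10,1,10)
E
```

```text
t 6.5 p [ 0.5264 -0.1931  0.0241] yaw -13.05 z [ 0.     -0.0014 -1.    ] xz 0.0003 yz 0.0013 f [-0.01  0.22 -1.24] w 0.0802
[[0.01,-0.0,-0.61,-0.0011,-0.0049,-0.0,1],[0.01,-0.0,-0.61,-0.0011,-0.0049,-0.0,1],[0.01,-0.0,-0.61,-0.001,-0.0049,-0.0,1],[0.01,-0.0,-0.61,-0.001,-0.0049,-0.0,1],[0.01,-0.0,-0.61,-0.0009,-0.0049,-0.0,1],[0.01,-0.0,-0.61,-0.0009,-0.0049,-0.0,1],[0.01,-0.0,-0.61,-0.0008,-0.0049,-0.0,1],[0.01,-0.0,-0.61,-0.0008,-0.0049,-0.0,1],[0.01,-0.0,-0.61,-0.0007,-0.0049,-0.0,1],[0.01,-0.0,-0.61,-0.0007,-0.005,-0.0,1]]
```

Emit:
{"fn": "send_rows", "kwargs": {
  "steps": [
    [0,0,-0.6,0,-0.005,0,1],
    [0,0,-0.6,0,-0.005,0,1],
    [0,0,-0.6,0,-0.005,0,1],
    [0,0,-0.6,0,-0.005,0,1],
    [0,0,-0.6,0,-0.005,0,1],
    [0,0,-0.6,0,-0.005,0,1],
    [0,0,-0.6,0,-0.005,0,1],
    [0,0,-0.6,0,-0.005,0,1],
    [0,0,-0.6,0,-0.005,0,1],
    [0,0,-0.6,0,-0.005,0,1]
  ]
}}

```text
time: 7.5
ee_pos: [0.5358, -0.1406, 0.0242]
eef_rot: [0.998, -0.057, 0.0, 0.001]
ft_force: [-0.3, -1.0, -1.2]
width: 0.0803
```

```bash
cat >> plan.py <<'E'
def pf(P,lip=(.677,-.0265),yaw=-7.0):
    a=np.radians(yaw);d=np.asarray(P)[:2]-lip
    return round(1000*(d[0]*np.cos(a)+d[1]*np.sin(a)),1),round(1000*(-d[0]*np.sin(a)+d[1]*np.cos(a)),1)
E
python3 - <<'E'
from plan import *
st();print(pf(read_state()["ee_pos"]))
E
```

```text
t 7.5 p [ 0.5358 -0.1406  0.0242] yaw -6.57 z [-0.     -0.0024 -1.    ] xz 0.0002 yz 0.0024 f [-0.28 -1.01 -1.25] w 0.0803
(np.float64(-126.3), np.float64(-130.5))
```

Emit:
{"fn": "send_rows", "kwargs": {
  "steps": [
    [0,0,0.2,0,-0.01,0,1],
    [0,0,0.2,0,-0.01,0,1],
    [0,0,0,0,-0.01,0,1],
    [0,0,0,0,-0.01,0,1],
    [0,0,0,0,-0.01,0,1],
    [0,0,0,0,-0.01,0,1],
    [0,0,0,0,-0.01,0,1],
    [0,0,0,0,-0.01,0,1],
    [0,0,0,0,-0.01,0,1],
    [0,0,0,0,-0.01,0,1]
  ]
}}

```text
time: 8.5
ee_pos: [0.5488, -0.0326, 0.0242]
eef_rot: [0.998, -0.061, 0.0, 0.001]
ft_force: [-0.4, -1.5, -0.4]
width: 0.08
```

```bash
python3 - <<'E'
from plan import *
st();print(pf(read_state()["ee_pos"]))
E
```

```text
t 8.5 p [ 0.5488 -0.0326  0.0242] yaw -7.0 z [ 2.0e-04 -2.7e-03 -1.0e+00] xz 0.0005 yz 0.0026 f [-0.35 -1.51 -0.4 ] w 0.08
(np.float64(-126.5), np.float64(-21.7))
```

Emit:
{"fn": "send_rows", "kwargs": {
  "steps": [
    [0,0,0,0,-0.005,0,1],
    [0,0,0,0,-0.005,0,1],
    [0,0,0,0,-0.005,0,1],
    [0,0,0,0,-0.004,0,1],
    [0,0,0,0,-0.002,0,1],
    [0,0,0,0,0,0,1],
    [0,0,0,0,0,0,1],
    [0,0,0,0,0,0,1],
    [0,0,0,0,0,0,1],
    [0,0,0,0,0,0,1]
  ]
}}

```text
time: 9.5
ee_pos: [0.5518, -0.0088, 0.0242]
eef_rot: [0.998, -0.061, 0.0, 0.001]
ft_force: [-0.3, -0.6, -1.3]
width: 0.0798
```

```bash
python3 - <<'E'
from plan import *
st();print(pf(read_state()["ee_pos"]))
im,D=camera("scene"); cv2.imwrite("pics/s7.png",cv2.resize(im[110:310,160:400],None,fx=3,fy=3,interpolation=2))
im,D=camera("wrist"); cv2.imwrite("pics/w7.png",im)
E
```

```text
t 9.5 p [ 0.5518 -0.0088  0.0242] yaw -6.96 z [ 3.0e-04 -1.9e-03 -1.0e+00] xz 0.0006 yz 0.0018 f [-0.28 -0.57 -1.29] w 0.0798
(np.float64(-126.5), np.float64(2.3))
```

View pics/s7.png

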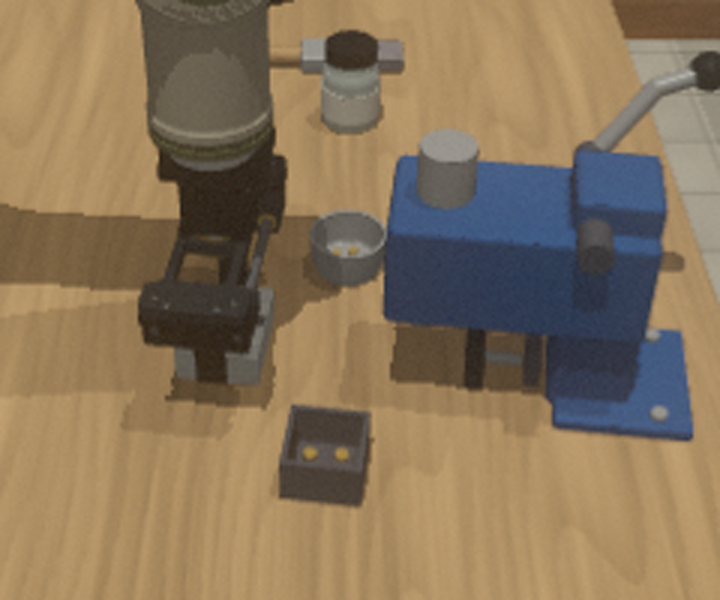

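View pics/w7.png

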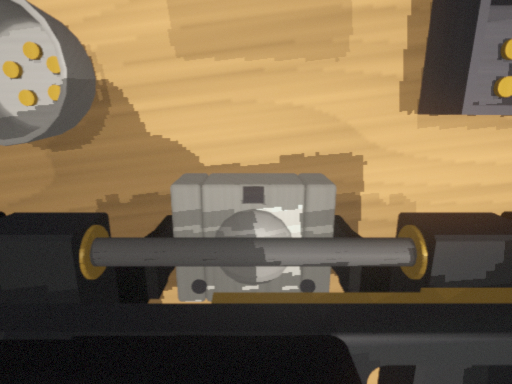

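Block at the corridor mouth, square in the jaws (cols 173–334), dish at left and tray at right both well clear. Now go forward 25 mm and trim the lateral 2 mm.

Emit:
{"fn": "send_rows", "kwargs": {
  "steps": [
    [0,0,0,0.003,0.0006,0,1],
    [0,0,0,0.004,0.0006,0,1],
    [0,0,0,0.004,0.0005,0,1],
    [0,0,0,0.004,0.0005,0,1],
    [0,0,0,0.004,0,0,1],
    [0,0,0,0.004,0,0,1],
    [0,0,0,0.002,0,0,1],
    [0,0,0,0,0,0,1],
    [0,0,0,0,0,0,1],
    [0,0,0,0,0,0,1]
  ],
  "force": 20
}}

```text
time: 10.6
ee_pos: [0.5779, -0.014, 0.0242]
eef_rot: [0.998, -0.06, -0.001, 0.001]
ft_force: [-2.5, 1.2, 1.2]
width: 0.08
```

```bash
python3 - <<'E'
from plan import *
st();print(pf(read_state()["ee_pos"]))
E
```

```text
t 10.6 p [ 0.5779 -0.014   0.0242] yaw -6.93 z [-0.0016 -0.0015 -1.    ] xz -0.0014 yz 0.0017 f [-2.5   1.19  1.2 ] w 0.08
(np.float64(-99.9), np.float64(0.3))
```

Emit:
{"fn": "send_rows", "kwargs": {
  "steps": [
    [0,0,0,0,0,0,-1],
    [0,0,0,0,0,0,-1],
    [0,0,0,0,0,0,-1],
    [0,0,0,0,0,0,-1],
    [0,0,0,0,0,-0.005,-1],
    [0,0,0,0,0,-0.01,-1],
    [0,0,0,0,0,-0.015,-1],
    [0,0,0,0,0,-0.02,-1],
    [0,0,0,0,0,-0.025,-1],
    [0,0,0,0,0,-0.015,-1]
  ]
}}

```text
time: 11.6
ee_pos: [0.5779, -0.014, 0.1204]
eef_rot: [0.998, -0.06, -0.0, 0.001]
ft_force: [-0.2, -0.3, 0.8]
width: 0.0868
```

```bash
python3 - <<'E'
from plan import *
st();print(pf(read_state()["ee_pos"]))
# target behind block: tip point at u=-100-32-25 ; lean 38
Rt=toolR(-7,38); z=Rt.as_matrix()[:,2]; u=np.array([np.cos(np.radians(7)),-np.sin(np.radians(7)),0])
tip=np.array([.677,-.0265,0])+u*(-.160)+[0,0,.07]; tcp=tip-z*.017; print(tcp)
plan(tcp,Rt,9,0,9)
E
```

```text
t 11.6 p [ 0.5779 -0.014   0.1204] yaw -6.93 z [-8.0e-04 -1.6e-03 -1.0e+00] xz -0.0006 yz 0.0017 f [-0.23 -0.29  0.85] w 0.0868
(np.float64(-99.9), np.float64(0.3))
[ 0.50780438 -0.00572539  0.08339618]
[[0.01,4.23,0.01,-0.0078,0.0,0.0041,0],[0.01,4.23,0.01,-0.0081,0.0,0.0035,0],[0.01,4.23,0.01,-0.0084,0.0,0.0029,0],[0.01,4.23,0.01,-0.0086,0.0,0.0023,0],[0.01,4.23,0.01,-0.0087,0.0,0.0017,0],[0.01,4.23,0.01,-0.0088,0.0,0.001,0],[0.01,4.23,0.01,-0.0088,0.0,0.0004,0],[0.01,4.23,0.01,-0.0089,0.0,-0.0003,0],[0.01,4.23,0.01,-0.0088,0.0,-0.0009,0],[0.0,0.0,0.0,0.0,0.0,0.0,0]]
```

Emit:
{"fn": "send_rows", "kwargs": {
  "steps": [
    [0,4.2,0,-0.008,0,0.004,0],
    [0,4.2,0,-0.008,0,0.0035,0],
    [0,4.2,0,-0.0085,0,0.003,0],
    [0,4.2,0,-0.0085,0,0.0025,0],
    [0,4.2,0,-0.0085,0,0.0015,0],
    [0,4.2,0,-0.009,0,0.001,0],
    [0,4.2,0,-0.009,0,0.0005,0],
    [0,4.2,0,-0.009,0,0,0],
    [0,4.2,0,-0.009,0,-0.001,0],
    [0,0,0,0,0,0,0]
  ]
}}

```text
time: 12.6
ee_pos: [0.5216, -0.0078, 0.1058]
eef_rot: [0.947, -0.058, 0.315, 0.02]
ft_force: [0.3, -0.4, 0.3]
width: 0.0433
```

```bash
python3 - <<'E'
from plan import *
st();print(pf(read_state()["ee_pos"]))
p=camera_params("wrist");im,D=camera("wrist"); cv2.imwrite("pics/w8.png",im);np.save("w8.npy",D);import pickle;pickle.dump(p,open("w8.pkl","wb"))
E
```

```text
t 12.6 p [ 0.5216 -0.0078  0.1058] yaw -7.02 z [ 0.5937 -0.0755 -0.8011] xz 0.5985 yz 0.002 f [ 0.28 -0.4   0.33] w 0.0433
(np.float64(-156.5), np.float64(-0.4))
```

View pics/w8.png

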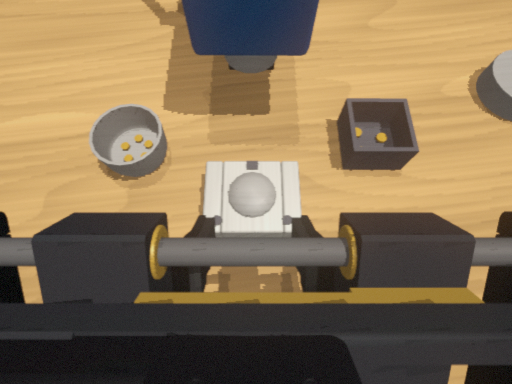

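This view has everything: the lip runs (194,53)–(309,53), the platen is at (250,62), and the block top has its front edge at (207,163)–(298,163). Measure the block relative to the press.

```bash
python3 - <<'E'
from meas import *
from plan import pf
import pickle
p=pickle.load(open("w8.pkl","rb"));im=cv2.imread("pics/w8.png");D=np.load("w8.npy");P=cloud(p,D)
i=im.astype(int);b=(i[...,0]-i[...,2])
# lip row by gradient: columns excluding platen
pts=[]
for u in list(range(200,222))+list(range(280,304)):
    g=D[40:64,u]; k=np.argmax(np.diff(g)); pts.append((u,40+k+.5))
pts=np.array(pts); print(pts[::6].tolist())
q=onplane(p,pts,.08); f=np.polyfit(q[:,1],q[:,0],1); print("lip yaw",-np.degrees(np.arctan(f[0])),"std",np.std(q[:,0]-np.polyval(f,q[:,1])))
for v in (44,47,49,51):
    d=D[v,170:330]; z=P[v,170:330,2]; us=np.where((z>.06))[0]+170; qq=onplane(p,[(us.min()-.5,v),(us.max()+.5,v)],.08);print(v,us.min(),us.max(),pf(qq[0]),pf(qq[1]))
mid=onplane(p,[(251.5,pts[:,1].mean())],.08);print("lip mid",mid,pf(mid[0]))
# platen circle mask: z .058-.082 region below lip
m=(P[...,2]>.055)&(P[...,2]<.079);ys,xs=np.where(m[50:80,200:310]);print("platen cols",xs.min()+200,xs.max()+200,"rows",ys.min()+50,ys.max()+50)
v=60; 
for v in (58,62,64):
    us=np.where(m[v,200:310])[0]+200; 
    if len(us): qq=onplane(p,[((us.min()+us.max())/2,v)],.06);print("platen mid",v,us.min(),us.max(),pf(qq[0]))
# block
m=((abs(P[...,2]-.03)<.004)).astype(np.uint8);m[:150]=0;m[232:]=0;m[:,:190]=0;m[:,310:]=0
for v in (168,176,184,192,200,208):
    us=np.where(m[v])[0];qq=onplane(p,[(us.min()-.5,v),(us.max()+.5,v)],.03);a,c=pf(qq[0]),pf(qq[1]);print("block",v,us.min(),us.max(),a,c,"mid",(a[1]+c[1])/2)
pts=[(u,np.where(m[150:200,u])[0].min()+149.5) for u in range(214,292)]
q=onplane(p,pts,.03);f=np.polyfit(q[:,1],q[:,0],1);print("front yaw",-np.degrees(np.arctan(f[0])),pf(q.mean(0)))
E
```

```text
[[200.0, 54.5], [206.0, 54.5], [212.0, 54.5], [218.0, 54.5], [282.0, 55.5], [288.0, 55.5], [294.0, 55.5], [300.0, 55.5]]
lip yaw -7.279522714172029 std 0.0022444627541585585
44 191 315 (np.float64(12.5), np.float64(50.5)) (np.float64(12.6), np.float64(-51.4))
47 192 316 (np.float64(9.2), np.float64(49.4)) (np.float64(9.3), np.float64(-52.0))
49 193 307 (np.float64(7.1), np.float64(48.4)) (np.float64(7.1), np.float64(-44.5))
51 193 306 (np.float64(4.9), np.float64(48.3)) (np.float64(5.0), np.float64(-43.5))
lip mid [[ 0.67810219 -0.02586114  0.08      ]] (np.float64(1.0), np.float64(0.8))
platen cols 224 276 rows 55 72
platen mid 58 225 275 (np.float64(18.2), np.float64(2.2))
platen mid 62 227 273 (np.float64(13.5), np.float64(2.2))
platen mid 64 228 272 (np.float64(11.2), np.float64(2.1))
block 168 205 297 (np.float64(-75.2), np.float64(41.1)) (np.float64(-75.2), np.float64(-38.6)) mid 1.25
block 176 205 298 (np.float64(-82.7), np.float64(40.6)) (np.float64(-82.7), np.float64(-39.0)) mid 0.8000000000000007
block 184 204 298 (np.float64(-90.1), np.float64(41.0)) (np.float64(-90.1), np.float64(-38.6)) mid 1.1999999999999993
block 192 204 299 (np.float64(-97.3), np.float64(40.6)) (np.float64(-97.3), np.float64(-39.0)) mid 0.8000000000000007
block 200 203 299 (np.float64(-104.4), np.float64(40.9)) (np.float64(-104.4), np.float64(-38.5)) mid 1.1999999999999993
block 208 203 300 (np.float64(-111.3), np.float64(40.5)) (np.float64(-111.3), np.float64(-38.9)) mid 0.8000000000000007
front yaw -6.986053942907075 (np.float64(-68.0), np.float64(-0.0))
```

```bash
python3 - <<'E'
from plan import *
u=np.array([np.cos(np.radians(7)),-np.sin(np.radians(7)),0]);n=np.array([-u[1],u[0],0])
Rt=toolR(-7,37); z=Rt.as_matrix()[:,2]
tip=np.array([.677,-.0265,0])+u*(-.152)+n*.0012+[0,0,.0125]; tcp=tip-z*.017; print(tcp)
plan(tcp,Rt,8,0,4)
E
```

```text
[ 0.51612463 -0.00553798  0.0260768 ]
[[0.03,0.07,-0.0,-0.0066,-0.0002,0.0075,0],[0.03,0.07,-0.0,-0.0066,-0.0002,0.0075,0],[0.03,0.07,-0.0,-0.0066,-0.0002,0.0075,0],[0.03,0.07,-0.0,-0.0066,-0.0002,0.0075,0],[0.0,0.0,-0.0,-0.0066,-0.0002,0.0075,0],[0.0,0.0,-0.0,-0.0066,-0.0002,0.0075,0],[0.0,0.0,-0.0,-0.0066,-0.0002,0.0075,0],[0.0,0.0,-0.0,-0.0066,-0.0002,0.0075,0],[0.0,0.0,-0.0,0.0,0.0,0.0,0],[0.0,0.0,-0.0,0.0,0.0,0.0,0]]
```

Emit:
{"fn": "send_rows", "kwargs": {
  "steps": [
    [0,0.1,0,-0.0065,0,0.0075,0],
    [0,0.1,0,-0.0065,0,0.0075,0],
    [0,0.1,0,-0.0065,0,0.0075,0],
    [0,0.1,0,-0.0065,0,0.0075,0],
    [0,0,0,-0.0065,0,0.0075,0],
    [0,0,0,-0.0065,0,0.0075,0],
    [0,0,0,-0.005,0,0.005,0],
    [0,0,0,-0.003,0,0.003,0],
    [0,0,0,0,0,0,0],
    [0,0,0,0,0,0,0]
  ]
}}

```text
time: 13.65
ee_pos: [0.5127, -0.0172, 0.0753]
eef_rot: [0.949, -0.054, 0.31, 0.015]
ft_force: [0.4, 0.4, 0.2]
width: 0.0435
```

```bash
python3 - <<'E'
from plan import *
st();print(pf(read_state()["ee_pos"]))
u=np.array([np.cos(np.radians(7)),-np.sin(np.radians(7)),0]);n=np.array([-u[1],u[0],0])
Rt=toolR(-7,37); z=Rt.as_matrix()[:,2]
tip=np.array([.677,-.0265,0])+u*(-.150)+n*.0012+[0,0,.012]; tcp=tip-z*.017; print(tcp)
plan(tcp,Rt,5,0,4)
E
```

```text
t 13.65 p [ 0.5127 -0.0172  0.0753] yaw -6.59 z [ 0.5869 -0.0617 -0.8073] xz 0.5901 yz -0.0049 f [0.4  0.38 0.18] w 0.0435
(np.float64(-164.2), np.float64(-10.8))
[ 0.51810972 -0.00578172  0.0255768 ]
[[-0.15,0.21,0.08,-0.0052,-0.0023,0.0085,0],[-0.15,0.21,0.08,-0.0053,-0.0024,0.0085,0],[-0.15,0.21,0.08,-0.0053,-0.0024,0.0085,0],[-0.15,0.21,0.08,-0.0053,-0.0024,0.0084,0],[-0.0,0.0,0.0,-0.0054,-0.0024,0.0084,0],[-0.0,0.0,0.0,0.0,0.0,0.0,0],[-0.0,0.0,0.0,0.0,0.0,0.0,0],[-0.0,0.0,0.0,0.0,0.0,0.0,0],[-0.0,0.0,0.0,0.0,0.0,0.0,0],[-0.0,0.0,0.0,0.0,0.0,0.0,0]]
```

```bash
python3 - <<'E'
from plan import *
s=read_state();print(np.round(s["joint_positions"],3),np.round(s["joint_vel"],3))
E
```

```text
[ 0.893  0.006 -1.017  2.396  0.848  0.185 -2.601] [ 0.016  0.002 -0.021  0.     0.002  0.001  0.001]
```

Joint 7 sits on its limit (-2.60), with joint 4 near its own limit and joint 6 small. That's why the move fell short. I reduce the lean and rise, then look at the joints again.

Emit:
{"fn": "send_rows", "kwargs": {
  "steps": [
    [0,-3,0,0.002,-0.002,-0.004,0],
    [0,-3,0,0.002,-0.002,-0.004,0],
    [0,-3,0,0.002,-0.002,-0.004,0],
    [0,-3,0,0.002,-0.001,-0.004,0],
    [0,-3,0,0.002,0,-0.004,0],
    [0,0,0,0,0,0,0],
    [0,0,0,0,0,0,0],
    [0,0,0,0,0,0,0],
    [0,0,0,0,0,0,0],
    [0,0,0,0,0,0,0]
  ]
}}

```text
time: 14.65
ee_pos: [0.5106, -0.0082, 0.096]
eef_rot: [0.981, -0.052, 0.189, 0.009]
ft_force: [0.5, 0.0, -0.5]
width: 0.0434
```

```bash
cat >> plan.py <<'E'
_st=st
def st():
    _st();s=read_state();q=s["joint_positions"];print("q",np.round(q,3),pf(s["ee_pos"]),"lean",round(np.degrees(np.arcsin(R.from_quat(s["eef_rot"]).as_matrix()[2,0])),1))
    import json,os
    open("log.jsonl","a").write(json.dumps([list(map(float,q)),list(map(float,s["ee_pos"])),list(map(float,s["eef_rot"]))])+"\n")
E
python3 -c "
from plan import *
st()"
```

```text
t 14.65 p [ 0.5106 -0.0082  0.096 ] yaw -6.1 z [ 0.3691 -0.038  -0.9286] xz 0.371 yz -0.0013 f [ 0.48  0.02 -0.51] w 0.0434
q [ 0.917  0.064 -1.042  2.192  0.256  0.558 -1.983] (np.float64(-167.3), np.float64(-2.2)) lean 21.8
```

```bash
cat > fitk.py <<'E'
import numpy as np, itertools, json
from scipy.spatial.transform import Rotation as R
from scipy.optimize import least_squares
data=[([1.08236205,0.33285267,-0.06470518,1.46092841,0.02162441,1.34985885,-0.08849022],[0.28056841,-0.55810095,0.23877208],[9.72992285e-01,2.30836644e-01,-1.96074577e-04,-6.46382854e-04])]
data.append(([0.893,0.006,-1.017,2.396,0.848,0.185,-2.601],[.5127,-.0172,.0753],[0.949,-0.054,0.31,0.015]))
for l in open("log.jsonl"): data.append(json.loads(l))
rz=lambda a:R.from_euler('z',a);ry=lambda a:R.from_euler('y',a)
def fk(q,s,L,c):
    d1,d3,a3,d5,a5,d7,a7=L
    r=rz(s[0]*q[0]);p=np.array([0,0,d1])
    r=r*ry(q[1])*rz(s[1]*q[2]); p=p+r.apply([a3,0,d3])
    r=r*ry(q[3])*rz(s[2]*q[4]); p=p+r.apply([a5,0,d5])
    r=r*ry(q[5]); p=p+r.apply([a7,0,d7])
    return p,r*rz(s[3]*q[6]+c)
if __name__=="__main__":
    for s in itertools.product([1,-1],repeat=4):
        def f(x):
            o=[]
            for q,p,e in data: o+=list((R.from_quat(e).inv()*fk(q,s,[.3,.3,0,.3,0,.1,0],x[0])[1]).as_rotvec())
            return o
        best=min((least_squares(f,[c]) for c in (0,1.57,3.1,-1.57)),key=lambda r:r.cost)
        print(s,best.cost,best.x)
E
python3 fitk.py
```

```text
(1, 1, 1, 1) 0.4314262188368273 [-1.75357566]
(1, 1, 1, -1) 3.3989182120454897 [-0.68000603]
(1, 1, -1, 1) 1.9830282265192276 [-1.04491382]
(1, 1, -1, -1) 1.6926263428299928 [2.12545985]
(1, -1, 1, 1) 3.7761343160668828 [-0.46042008]
(1, -1, 1, -1) 2.0183096460959695 [2.8056721]
(1, -1, -1, 1) 2.755599407378821 [2.35265963]
(1, -1, -1, -1) 0.7235783740085561 [3.41250608]
(-1, 1, 1, 1) 1.4221090272399797 [2.69694207]
(-1, 1, 1, -1) 3.2546522838471046 [-0.36302614]
(-1, 1, -1, 1) 3.4711400873378477 [-2.97459799]
(-1, 1, -1, -1) 1.8814148871999805 [0.28143237]
(-1, -1, 1, 1) 2.919645227886466 [-0.2071456]
(-1, -1, 1, -1) 0.8232401686484384 [0.86412768]
(-1, -1, -1, 1) 1.555252843768037 [0.4972895]
(-1, -1, -1, -1) 3.073937860473918e-07 [1.57108686]
```

```bash
cat > fit2.py <<'E'
from fitk import *
S=(-1,-1,-1,-1);C=np.pi/2
def fitL():
    def f(L): return np.concatenate([np.array(fk(q,S,L,C)[0])-p for q,p,e in data])
    r=least_squares(lambda L:np.r_[f(L),1e-4*(L-np.array([.34,.4,0,.4,0,.25,0]))],[.34,.4,0,.4,0,.25,0]);return r.x,f(r.x)
if __name__=="__main__":
    L,e=fitL();print(L.round(4),(e*1000).round(2))
E
python3 fit2.py
```

```text
[ 0.0154  0.7528 -0.026   0.4695 -0.0319  0.4238  0.058 ] [ 35.82  16.21   0.52  10.87   4.24   1.53 -16.63   3.24  -2.05]
```

```bash
sed -i 's/r=r\*ry(q\[3\])\*rz(s\[2\]\*q\[4\]); p=p+r.apply(\[a5,0,d5\])/r=r*ry(q[3]); p=p+r.apply([a5,0,d5]); r=r*rz(s[2]*q[4])/' fitk.py; python3 fit2.py
```

```text
[-0.3179  0.7988 -0.0008  0.3881 -0.1683  0.2777  0.0492] [ 31.17  15.02  -0.47  10.96   5.35  -5.86 -14.9   -2.03   6.33]
```

```bash
cat >> plan.py <<'E'
U=np.array([np.cos(np.radians(7)),-np.sin(np.radians(7)),0]);N=np.array([-U[1],U[0],0])
def tipplan(tu,tl,tz,lean,n,jaw,nrot=None,yaw=-7):
    Rt=toolR(yaw,lean);tcp=np.array([.677,-.0265,0])+U*tu/1000+N*tl/1000+[0,0,tz/1000]-Rt.as_matrix()[:,2]*.017
    plan(tcp,Rt,n,jaw,nrot)
def tipst():
    s=read_state();t=s["ee_pos"]+.017*R.from_quat(s["eef_rot"]).as_matrix()[:,2];print("TIP",pf(t),"z",round(t[2]*1000,1))
E
python3 -c "
from plan import *
st();tipst();tipplan(-152,1.2,16,22,8,0,3)"
```

```text
t 14.65 p [ 0.5106 -0.0082  0.096 ] yaw -6.1 z [ 0.3691 -0.038  -0.9286] xz 0.371 yz -0.0013 f [ 0.48  0.02 -0.51] w 0.0434
q [ 0.917  0.064 -1.042  2.192  0.256  0.558 -1.983] (np.float64(-167.3), np.float64(-2.2)) lean 21.8
TIP (np.float64(-161.0), np.float64(-2.0)) z 80.2
[[-0.14,0.07,0.28,-0.0019,-0.0004,0.0079,0],[-0.14,0.07,0.28,-0.0019,-0.0004,0.0079,0],[-0.14,0.07,0.28,-0.002,-0.0004,0.0079,0],[-0.0,0.0,0.0,-0.002,-0.0004,0.0079,0],[-0.0,0.0,0.0,-0.002,-0.0004,0.0079,0],[-0.0,0.0,0.0,-0.002,-0.0004,0.0079,0],[-0.0,0.0,0.0,-0.002,-0.0004,0.0079,0],[-0.0,0.0,0.0,-0.002,-0.0004,0.0079,0],[-0.0,0.0,0.0,0.0,0.0,0.0,0],[-0.0,0.0,0.0,0.0,0.0,0.0,0]]
```

Emit:
{"fn": "send_rows", "kwargs": {
  "steps": [
    [-0.1,0,0.3,-0.002,-0.0004,0.008,0],
    [-0.1,0,0.3,-0.002,-0.0004,0.008,0],
    [-0.1,0,0.3,-0.002,-0.0004,0.008,0],
    [0,0,0,-0.002,-0.0004,0.008,0],
    [0,0,0,-0.002,-0.0004,0.008,0],
    [0,0,0,-0.002,-0.0004,0.007,0],
    [0,0,0,-0.002,-0.0004,0.006,0],
    [0,0,0,-0.001,-0.0004,0.004,0],
    [0,0,0,0,0,0,0],
    [0,0,0,0,0,0,0]
  ]
}}

```text
time: 15.65
ee_pos: [0.5161, -0.0064, 0.0337]
eef_rot: [0.98, -0.06, 0.189, 0.011]
ft_force: [-0.4, 0.8, 0.3]
width: 0.0437
```

```bash
python3 -c "
from plan import *
st();tipst();tipplan(-152,1.2,10.5,22,5,0,4)"; python3 fit2.py
```

```text
t 15.65 p [ 0.5161 -0.0064  0.0337] yaw -7.07 z [ 0.3687 -0.045  -0.9284] xz 0.3715 yz -0.0006 f [-0.43  0.79  0.3 ] w 0.0437
q [ 0.733  0.232 -0.905  2.227  0.634  0.472 -2.346] (np.float64(-162.2), np.float64(0.3)) lean 21.8
TIP (np.float64(-155.8), np.float64(0.3)) z 17.9
[[-0.0,0.05,-0.02,0.0002,-0.0002,0.0017,0],[-0.0,0.05,-0.02,0.0001,-0.0002,0.0017,0],[-0.0,0.05,-0.02,0.0001,-0.0002,0.0017,0],[-0.0,0.05,-0.02,0.0001,-0.0002,0.0017,0],[-0.0,0.0,-0.0,0.0001,-0.0002,0.0017,0],[-0.0,0.0,-0.0,0.0,0.0,0.0,0],[-0.0,0.0,-0.0,0.0,0.0,0.0,0],[-0.0,0.0,-0.0,0.0,0.0,0.0,0],[-0.0,0.0,-0.0,0.0,0.0,0.0,0],[-0.0,0.0,-0.0,0.0,0.0,0.0,0]]
[ 0.2254  0.6111 -0.044   0.5125  0.03    0.4333  0.0253] [37.76 20.03  3.15  9.08  3.95  6.01 -9.8  13.61 -5.27 -9.8  13.61 -5.27
  6.28 -8.01  1.37]
```

Joint 7 is heading to its limit again, so I'll turn the gripper half a turn: the jaws are symmetric, and it puts joint 7 in mid range. First back out along the tool axis.

Emit:
{"fn": "send_rows", "kwargs": {
  "steps": [
    [0,0,0,0,0,-0.012,0],
    [0,0,0,0,0,-0.014,0],
    [0,-2,0,0,0,-0.014,0],
    [0,-3,0,0,0,-0.012,0],
    [0,-3,0,0,0,-0.008,0],
    [0,-3,0,0,0,-0.004,0],
    [0,-2,0,0,0,0,0],
    [0,0,0,0,0,0,0],
    [0,0,-8,0,0,0,0],
    [0,0,-8,0,0,0,0]
  ]
}}

```text
time: 16.65
ee_pos: [0.4933, -0.0033, 0.0988]
eef_rot: [0.994, 0.082, 0.074, 0.015]
ft_force: [-0.1, 0.3, -0.8]
width: 0.0435
```

```bash
python3 -c "
from plan import *
st();tipst()"
```

```text
t 16.65 p [ 0.4933 -0.0033  0.0988] yaw 9.58 z [ 0.1489 -0.0182 -0.9887] xz 0.1439 yz 0.0423 f [-0.09  0.3  -0.81] w 0.0435
q [ 0.92   0.221 -1.092  2.043  0.31   0.871 -1.74 ] (np.float64(-185.2), np.float64(0.7)) lean 8.3
TIP (np.float64(-182.6), np.float64(0.7)) z 82.0
```

Emit:
{"fn": "send_rows", "kwargs": {
  "steps": [
    [0,0,-8.5,0,0,0,0],
    [0,0,-8.5,0,0,0,0],
    [0,0,-8.5,0,0,0,0],
    [0,0,-8.5,0,0,0,0],
    [0,0,-8.5,0,0,0,0],
    [0,0,-8.5,0,0,0,0],
    [0,0,-8.5,0,0,0,0],
    [0,0,-8.5,0,0,0,0],
    [0,0,-8.5,0,0,0,0],
    [0,0,-8.5,0,0,0,0]
  ]
}}

```text
time: 17.65
ee_pos: [0.4904, -0.0021, 0.0981]
eef_rot: [0.671, 0.737, 0.045, 0.066]
ft_force: [0.1, 0.0, 0.2]
width: 0.0436
```

```bash
python3 -c "
from plan import *
st();tipst()"
```

```text
t 17.65 p [ 0.4904 -0.0021  0.0981] yaw 95.21 z [ 0.1577 -0.0221 -0.9872] xz -0.0368 yz 0.155 f [0.08 0.   0.17] w 0.0436
q [ 1.144  0.361 -1.382  2.052  0.519  0.925 -0.403] (np.float64(-188.2), np.float64(1.5)) lean -2.1
TIP (np.float64(-185.5), np.float64(1.5)) z 81.3
```

```bash
cat > fit3.py <<'E'
from fitk import *
x0=np.array([.34,0,0,0,.4,0,0,0,.4,0,0,0,.3])
def fk3(q,L):
    d1,a1,b1,a2,d2,a3,b3,a4,d4,a5,b5,a6,d6=L
    r=rz(-q[0]);p=np.array([0,0,d1])+r.apply([a1,b1,0])
    r=r*ry(q[1]);p=p+r.apply([a2,0,d2]); r=r*rz(-q[2]);p=p+r.apply([a3,b3,0])
    r=r*ry(q[3]);p=p+r.apply([a4,0,d4]); r=r*rz(-q[4]);p=p+r.apply([a5,b5,0])
    r=r*ry(q[5]);p=p+r.apply([a6,0,d6]); return p,r*rz(-q[6]+np.pi/2)
def fit3(w=.005):
    f=lambda L:np.concatenate([fk3(q,L)[0]-p for q,p,e in data])
    r=least_squares(lambda L:np.r_[f(L),w*(L-x0)],x0);return r.x,f(r.x)
if __name__=="__main__":
    for w in (.02,.005,.001):
        L,e=fit3(w);print(L.round(4),(e.reshape(-1,3)*1000).round(1).tolist())
E
python3 fit3.py; wc -l log.jsonl
```

```text
[ 0.2571  0.0015 -0.0228 -0.0006  0.4437 -0.0011 -0.0228 -0.0049  0.4887
  0.0026  0.     -0.0025  0.3322] [[-0.0, 0.1, -0.0], [-0.0, -0.1, -0.0], [0.0, -0.0, -0.0], [0.0, -0.0, -0.0], [0.1, -0.0, 0.1], [0.1, -0.0, -0.1], [-0.1, 0.1, 0.0]]
[ 2.575e-01  7.000e-04 -2.210e-02 -5.000e-04  4.472e-01 -1.000e-04
 -2.360e-02 -1.400e-03  4.894e-01  7.000e-04  0.000e+00 -7.000e-04
  3.339e-01] [[-0.0, 0.0, 0.0], [0.0, 0.0, 0.0], [-0.0, 0.0, -0.0], [-0.0, 0.0, -0.0], [-0.0, -0.0, 0.0], [0.1, -0.0, -0.0], [-0.0, 0.0, 0.0]]
[ 0.2576  0.0007 -0.022  -0.0005  0.4475 -0.     -0.0237 -0.0011  0.4895
  0.0005  0.     -0.0006  0.3341] [[-0.0, -0.0, 0.0], [0.0, 0.0, 0.0], [-0.0, 0.0, -0.0], [-0.0, 0.0, -0.0], [-0.0, -0.0, -0.0], [0.1, -0.0, -0.0], [-0.0, -0.0, 0.0]]
5 log.jsonl
```

The fitted kinematics reproduce every logged pose to 0.1 mm. I check whether a plain pseudo-inverse predicts the arm's joint drift, so that I can avoid the limits.

```bash
cat > sim.py <<'E'
from fit3 import *
L,_=fit3(.005)
def jac(q):
    p0,r0=fk3(q,L);J=np.zeros((6,7));h=1e-5
    for i in range(7):
        d=np.array(q,float);d[i]+=h;p,r=fk3(d,L);J[:3,i]=(p-p0)/h;J[3:,i]=(r*r0.inv()).as_rotvec()/h
    return J,p0,r0
def go(q,P,Rt,n=20,lam=1e-3,pull=0.,q0=None,verbose=False):
    q=np.array(q,float);p,r=fk3(q,L);rv=(Rt*r.inv()).as_rotvec();tr=[q.copy()]
    for k in range(1,n+1):
        tp=p+(P-p)*k/n; rt=R.from_rotvec(rv*k/n)*r
        for it in range(3):
            J,pc,rc=jac(q);e=np.r_[tp-pc,(rt*rc.inv()).as_rotvec()]
            Ji=J.T@np.linalg.inv(J@J.T+lam**2*np.eye(6));q=q+Ji@e
            if it==0 and pull: q=q+(np.eye(7)-Ji@J)@(pull*(q0-q))
        tr.append(q.copy())
    return q,np.array(tr)
E
python3 - <<'E'
from sim import *
D=data
for a,b in ((2,4),(4,5),(5,6)):
    q,_=go(D[a][0],np.array(D[b][1]),R.from_quat(D[b][2]));print(np.round(D[a][0],3));print(" sim",q.round(3));print(" real",np.round(D[b][0],3))
E
```

```text
[ 0.917  0.064 -1.042  2.192  0.256  0.558 -1.983]
 sim [ 0.726  0.23  -0.898  2.227  0.629  0.471 -2.343]
 real [ 0.733  0.232 -0.905  2.227  0.634  0.472 -2.346]
[ 0.733  0.232 -0.905  2.227  0.634  0.472 -2.346]
 sim [ 0.939  0.228 -1.114  2.043  0.321  0.874 -1.748]
 real [ 0.92   0.221 -1.092  2.043  0.31   0.871 -1.74 ]
[ 0.92   0.221 -1.092  2.043  0.31   0.871 -1.74 ]
 sim [ 1.149  0.369 -1.391  2.052  0.529  0.929 -0.41 ]
 real [ 1.144  0.361 -1.382  2.052  0.519  0.925 -0.403]
```

```bash
cat > search.py <<'E'
from sim import *
from plan import toolR,U,N
lo=np.array([-2.6,-.5,-1.47,.16,-1.27,.06,-2.6]);hi=np.array([2.6,2.12,1.34,2.42,4.41,2.06,2.6])
def tip(tu,tz,lean,flip,tl=1.2):
    Rt=toolR(-7+180*flip,-lean if flip else lean)
    return np.array([.677,-.0265,0])+U*tu/1000+N*tl/1000+[0,0,tz/1000]-Rt.as_matrix()[:,2]*.017,Rt
def run(q,poses,n=8):
    T=[]
    for P,Rt in poses:
        q,t=go(q,P,Rt,n); T.append(t)
        m=np.minimum(t-lo,hi-t).min()
        if m<-.3 or not np.isfinite(m): return q,None,m
    T=np.vstack(T);return q,T,np.minimum(T-lo,hi-T).min()
def tail(flip,l1,l2): return [tip(-160,60,l1,flip),tip(-152,11,l1,flip),tip(-70,11,l1,flip),tip(-75,11,l2,flip),tip(3,11,l2,flip)]
if __name__=="__main__":
    q0=np.array(data[-1][0])
    for flip in (0,1):
        for l1,l2 in ((20,33),(12,33),(30,33)):
            q,T,m=run(q0,tail(flip,l1,l2));print(flip,l1,l2,m,q.round(2))
    rng=np.random.default_rng(0);res=[]
    for k in range(400):
        flip=rng.integers(2);wps=[]
        for j in range(rng.integers(1,3)):
            P=np.array([rng.uniform(.4,.56),rng.uniform(-.35,.3),rng.uniform(.12,.4)]);yaw=-7+180*flip if j else rng.uniform(-60,240)
            wps.append((P,toolR(yaw,0)))
        l1=rng.choice([12,20]);_,T,m=run(q0,wps+tail(flip,l1,33),6);
        if T is not None: res.append((m,flip,l1,[(w[0].round(3).tolist(),round(np.degrees(np.arctan2(w[1].as_matrix()[1,0],w[1].as_matrix()[0,0])))) for w in wps]))
    res.sort(key=lambda r:-r[0])
    for r in res[:8]: print(r)
E
time timeout 500 python3 search.py
```

```text
0 20 33 -0.32505613554664414 [ 0.4   0.3  -0.57  2.21  1.23  0.29 -2.93]
0 12 33 -0.3119198615355896 [ 0.35  0.29 -0.51  2.21  1.21  0.28 -2.91]
0 30 33 -0.36453021527517215 [ 0.62  0.36 -0.79  2.2   1.33  0.37 -2.96]
1 20 33 -0.08872372512237892 [ 0.85  0.69 -1.11  2.    1.47  0.64  0.28]
1 12 33 -0.03611815841238597 [ 0.86  0.71 -1.13  2.    1.49  0.66  0.28]
1 30 33 -0.13913710588496708 [ 0.83  0.68 -1.09  2.    1.46  0.63  0.28]
(np.float64(0.047262478761256554), np.int64(1), np.int64(12), [([0.485, 0.073, 0.34], 28), ([0.409, -0.196, 0.273], 173)])
(np.float64(-0.0032177851416836933), np.int64(1), np.int64(12), [([0.425, 0.221, 0.267], 35), ([0.413, 0.017, 0.23], 173)])
(np.float64(-0.01980537221917733), np.int64(1), np.int64(12), [([0.525, -0.161, 0.238], -6)])
(np.float64(-0.02083741381343618), np.int64(1), np.int64(12), [([0.507, -0.346, 0.171], 66)])
(np.float64(-0.021501306753787697), np.int64(1), np.int64(12), [([0.538, -0.311, 0.227], 69)])
(np.float64(-0.027002259047612), np.int64(1), np.int64(12), [([0.551, -0.121, 0.241], 30)])
(np.float64(-0.029091696048404447), np.int64(1), np.int64(12), [([0.527, -0.204, 0.221], 65)])
(np.float64(-0.033354787851619605), np.int64(1), np.int64(12), [([0.524, -0.024, 0.171], 29)])
real	1m54.075s
user	1m53.150s
sys	0m0.261s
```

```bash
cat >> sim.py <<'E'
def _rz(a): c,s=np.cos(a),np.sin(a); return np.array([[c,-s,0],[s,c,0],[0,0,1.]])
def _ry(a): c,s=np.cos(a),np.sin(a); return np.array([[c,0,s],[0,1,0],[-s,0,c]])
def fj(q):
    d1,a1,b1,a2,d2,a3,b3,a4,d4,a5,b5,a6,d6=L
    off=[(a1,b1,d1),(a2,0,d2),(a3,b3,0),(a4,0,d4),(a5,b5,0),(a6,0,d6),(0,0,0)]
    r=np.eye(3);p=np.zeros(3);ax=[];pt=[]
    for i in range(7):
        if i%2==0: ax.append(-r[:,2]);pt.append(p.copy());r=r@_rz(-q[i])
        else: ax.append(r[:,1].copy());pt.append(p.copy());r=r@_ry(q[i])
        p=p+r@np.array(off[i])
    J=np.array([np.r_[np.cross(a,p-c),a] for a,c in zip(ax,pt)]).T
    return J,p,r@_rz(np.pi/2)
def go(q,P,Rt,n=20,lam=1e-3):
    q=np.array(q,float);_,p,r=fj(q);r=R.from_matrix(r);rv=(Rt*r.inv()).as_rotvec();tr=[q.copy()]
    for k in range(1,n+1):
        tp=p+(P-p)*k/n; rt=(R.from_rotvec(rv*k/n)*r).as_matrix()
        for it in range(2):
            J,pc,rc=fj(q);E=rt@rc.T;e=np.r_[tp-pc,cv2.Rodrigues(E)[0].ravel()]
            q=q+J.T@np.linalg.solve(J@J.T+lam**2*np.eye(6),e)
        tr.append(q.copy())
    return q,np.array(tr)
import cv2
E
cat > search2.py <<'E'
from search import *
import sys
q0=np.array(data[-1][0]);print(fk3(q0,L)[0],fj(q0)[1],data[-1][1])
rng=np.random.default_rng(int(sys.argv[1]));res=[]
import time;t0=time.time()
while time.time()-t0<200:
    wps=[];desc=[];nw=rng.integers(1,4)
    for j in range(nw):
        P=np.array([rng.uniform(.38,.56),rng.uniform(-.4,.3),rng.uniform(.12,.45)]);yaw=rng.uniform(60,180);ln=rng.uniform(-30,30)
        wps.append((P,toolR(yaw,-ln)));desc.append((P.round(2).tolist(),round(yaw),round(ln)))
    l1=rng.choice([8,15]);_,T,m=run(q0,wps+tail(1,l1,35),8)
    if T is not None: res.append((round(m,3),l1,desc,np.minimum(T-lo,hi-T).min(0).round(2).tolist()))
res.sort(key=lambda r:-r[0]);print(len(res))
for r in res[:5]: print(r)
E
(python3 search2.py 1 & python3 search2.py 2 & wait)
```

```text
[ 0.49031543 -0.00206437  0.09811122] [ 0.49031543 -0.00206437  0.09811122] [0.4903514182393448, -0.002071419124822225, 0.0981073076839444]
1317
(np.float64(0.088), np.int64(8), [([0.55, -0.26, 0.22], 90, 30), ([0.45, -0.28, 0.42], 147, 27)], [1.0, 0.21, 0.09, 0.19, 1.04, 0.26, 0.92])
(np.float64(0.088), np.int64(8), [([0.53, 0.28, 0.28], 113, 26), ([0.46, 0.02, 0.37], 79, 13)], [1.46, 0.55, 0.09, 0.19, 1.52, 0.27, 1.67])
(np.float64(0.088), np.int64(15), [([0.48, 0.04, 0.17], 96, 26), ([0.54, 0.08, 0.38], 105, 25), ([0.39, -0.3, 0.14], 81, 19)], [1.25, 0.51, 0.09, 0.2, 1.68, 0.27, 1.76])
(np.float64(0.088), np.int64(15), [([0.43, 0.21, 0.12], 90, 17), ([0.39, -0.17, 0.22], 97, 24)], [1.46, 0.25, 0.09, 0.18, 1.48, 0.21, 1.48])
(np.float64(0.088), np.int64(8), [([0.49, 0.09, 0.18], 73, 16), ([0.42, -0.23, 0.4], 100, 26), ([0.41, -0.37, 0.15], 73, -19)], [1.24, 0.25, 0.09, 0.19, 1.26, 0.24, 1.55])
[ 0.49031543 -0.00206437  0.09811122] [ 0.49031543 -0.00206437  0.09811122] [0.4903514182393448, -0.002071419124822225, 0.0981073076839444]
1334
(np.float64(0.088), np.int64(15), [([0.39, 0.12, 0.14], 62, 22), ([0.4, -0.35, 0.39], 99, -3), ([0.49, -0.05, 0.36], 112, 17)], [1.26, 0.32, 0.09, 0.19, 1.28, 0.24, 1.21])
(np.float64(0.088), np.int64(8), [([0.54, -0.29, 0.3], 89, 29), ([0.42, -0.31, 0.32], 151, 25)], [0.85, 0.25, 0.09, 0.19, 0.98, 0.26, 0.73])
(np.float64(0.088), np.int64(15), [([0.55, 0.17, 0.25], 100, 24), ([0.41, -0.01, 0.3], 66, 29), ([0.5, -0.07, 0.25], 103, -9)], [1.46, 0.57, 0.09, 0.19, 1.34, 0.26, 1.64])
(np.float64(0.088), np.int64(8), [([0.47, -0.11, 0.22], 67, 28), ([0.39, -0.04, 0.27], 170, 2)], [1.26, 0.22, 0.09, 0.18, 1.07, 0.19, 1.01])
(np.float64(0.088), np.int64(8), [([0.45, -0.1, 0.18], 68, 26), ([0.43, -0.34, 0.18], 116, 21)], [1.03, 0.58, 0.09, 0.2, 1.63, 0.31, 1.7])
```

```bash
python3 - <<'E'
from search import *
q0=np.array(data[-1][0])
w=[(np.array([.45,-.10,.18]),toolR(68,-26)),(np.array([.43,-.34,.18]),toolR(116,-21))]
for l2 in (33,36,40):
    q,T,m=run(q0,w+tail(1,15,l2),10);print(m,q.round(2))
print(T[::11].round(2))
from plan import plan
plan(w[0][0],w[0][1],9,0,9)
E
```

```text
0.08764918907262187 [ 0.62  0.52 -0.81  2.01  1.3   0.45  0.31]
0.08764918907262187 [ 0.57  0.49 -0.75  2.05  1.47  0.4   0.13]
0.08764918907262187 [ 0.54  0.48 -0.71  2.1   1.76  0.39 -0.18]
[[ 1.14  0.36 -1.38  2.05  0.52  0.92 -0.4 ]
 [ 0.82  0.34 -1.12  1.84  0.64  1.51 -0.87]
 [ 1.57  0.09 -1.14  1.98  0.41  0.87  0.67]
 [ 1.06  0.34 -1.28  2.1   0.6   0.76  0.89]
 [ 0.91  0.43 -1.13  2.12  0.75  0.7   0.76]
 [ 0.78  0.59 -1.03  1.92  0.83  0.79  0.78]
 [ 0.6   0.36 -0.79  2.28  1.89  0.39 -0.38]]
[[1.7,-2.83,2.75,-0.0108,-0.004,-0.0094,0],[1.7,-2.83,2.75,-0.0114,-0.0038,-0.0088,0],[1.7,-2.83,2.75,-0.012,-0.0035,-0.0081,0],[1.7,-2.83,2.75,-0.0125,-0.0031,-0.0074,0],[1.7,-2.83,2.75,-0.013,-0.0027,-0.0067,0],[1.7,-2.83,2.75,-0.0134,-0.0023,-0.006,0],[1.7,-2.83,2.75,-0.0138,-0.0018,-0.0052,0],[1.7,-2.83,2.75,-0.0141,-0.0012,-0.0045,0],[1.7,-2.83,2.75,-0.0144,-0.0007,-0.0037,0],[0.0,-0.0,0.0,0.0,0.0,0.0,0]]
```

Emit:
{"fn": "send_rows", "kwargs": {
  "steps": [
    [1.7,-2.8,2.75,-0.011,-0.004,-0.0095,0],
    [1.7,-2.8,2.75,-0.0115,-0.004,-0.009,0],
    [1.7,-2.8,2.75,-0.012,-0.0035,-0.008,0],
    [1.7,-2.8,2.75,-0.0125,-0.003,-0.0075,0],
    [1.7,-2.8,2.75,-0.013,-0.0025,-0.0065,0],
    [1.7,-2.8,2.75,-0.0135,-0.0025,-0.006,0],
    [1.7,-2.8,2.75,-0.014,-0.002,-0.005,0],
    [1.7,-2.8,2.75,-0.014,-0.001,-0.0045,0],
    [1.7,-2.8,2.75,-0.0145,-0.0005,-0.0035,0],
    [0,0,0,0,0,0,0]
  ]
}}

```text
time: 18.65
ee_pos: [0.4448, -0.1025, 0.1822]
eef_rot: [0.809, 0.541, -0.191, 0.13]
ft_force: [0.9, -0.6, 0.1]
width: 0.0437
```

```bash
python3 - <<'E'
from plan import *
st();plan([.43,-.34,.18],toolR(116,-21),9,0,9)
E
```

```text
t 18.65 p [ 0.4448 -0.1025  0.1822] yaw 67.48 z [-0.1682 -0.4162 -0.8936] xz -0.4489 yz 0.0035 f [ 0.86 -0.6   0.07] w 0.0437
q [ 0.824  0.33  -1.126  1.852  0.644  1.511 -0.88 ] (np.float64(-221.2), np.float64(-103.7)) lean -26.7
[[-2.16,0.6,-4.93,-0.0222,0.0085,0.0115,0],[-2.16,0.6,-4.93,-0.023,0.0062,0.0115,0],[-2.16,0.6,-4.93,-0.0235,0.0037,0.0115,0],[-2.16,0.6,-4.93,-0.0239,0.0013,0.0113,0],[-2.16,0.6,-4.93,-0.024,-0.0012,0.0111,0],[-2.16,0.6,-4.93,-0.0239,-0.0037,0.0107,0],[-2.16,0.6,-4.93,-0.0236,-0.0061,0.0103,0],[-2.16,0.6,-4.93,-0.0231,-0.0085,0.0098,0],[-2.16,0.6,-4.93,-0.0223,-0.0108,0.0092,0],[-0.0,0.0,-0.0,0.0,0.0,0.0,0]]
```

Matches the prediction. Next waypoint.

Emit:
{"fn": "send_rows", "kwargs": {
  "steps": [
    [-2.15,0.6,-4.9,-0.022,0.0085,0.0115,0],
    [-2.15,0.6,-4.9,-0.023,0.006,0.0115,0],
    [-2.15,0.6,-4.9,-0.0235,0.0035,0.0115,0],
    [-2.15,0.6,-4.9,-0.024,0.0015,0.0115,0],
    [-2.15,0.6,-4.9,-0.024,-0.001,0.011,0],
    [-2.15,0.6,-4.9,-0.024,-0.0035,0.0105,0],
    [-2.15,0.6,-4.9,-0.0235,-0.006,0.0105,0],
    [-2.15,0.6,-4.9,-0.023,-0.0085,0.01,0],
    [-2.15,0.6,-4.9,-0.0225,-0.011,0.009,0],
    [0,0,0,0,0,0,0]
  ]
}}

```text
time: 19.65
ee_pos: [0.4369, -0.3424, 0.1746]
eef_rot: [0.495, 0.849, -0.089, 0.162]
ft_force: [0.0, -0.4, -0.4]
width: 0.0436
```

```bash
python3 - <<'E'
from plan import *
st()
from search import *
q0=np.array(read_state()["joint_positions"])
q,T,m=run(q0,[tip(-165,70,12,1)]+tail(1,12,34),10);print(m,np.minimum(T-lo,hi-T).min(0).round(2));print(T[10::11].round(2))
P,Rt=tip(-175,75,12,1);plan(P,Rt,18,0,18)
E
```

```text
t 19.65 p [ 0.4369 -0.3424  0.1746] yaw 119.34 z [ 0.1869 -0.3125 -0.9314] xz -0.364 yz 0.0091 f [ 0.01 -0.36 -0.44] w 0.0436
q [ 1.585  0.109 -1.147  1.984  0.408  0.834  0.736] (np.float64(-199.8), np.float64(-342.8)) lean -21.3
0.12799188570832754 [1.02 0.56 0.13 0.21 1.57 0.31 1.63]
[[ 1.07  0.36 -1.3   2.06  0.55  0.85  0.93]
 [ 1.03  0.38 -1.26  2.06  0.59  0.84  0.91]
 [ 0.9   0.47 -1.13  2.07  0.72  0.77  0.8 ]
 [ 0.77  0.62 -1.03  1.87  0.79  0.86  0.82]
 [ 0.63  0.36 -0.81  2.21  1.41  0.37  0.1 ]
 [ 0.6   0.51 -0.78  2.02  1.34  0.43  0.26]]
[[-0.83,0.49,-2.86,0.0154,0.0123,-0.0009,0],[-0.83,0.49,-2.86,0.0147,0.0131,-0.0006,0],[-0.83,0.49,-2.86,0.0141,0.0138,-0.0003,0],[-0.83,0.49,-2.86,0.0134,0.0145,0.0,0],[-0.83,0.49,-2.86,0.0126,0.0151,0.0003,0],[-0.83,0.49,-2.86,0.0119,0.0157,0.0007,0],[-0.83,0.49,-2.86,0.0111,0.0163,0.001,0],[-0.83,0.49,-2.86,0.0102,0.0168,0.0013,0],[-0.83,0.49,-2.86,0.0094,0.0173,0.0017,0],[-0.83,0.49,-2.86,0.0085,0.0177,0.002,0]]
```

Emit:
{"fn": "send_rows", "kwargs": {
  "steps": [
    [-0.8,0.5,-2.85,0.0155,0.0125,-0.001,0],
    [-0.8,0.5,-2.85,0.0145,0.013,-0.0005,0],
    [-0.8,0.5,-2.85,0.014,0.014,-0.0005,0],
    [-0.8,0.5,-2.85,0.0135,0.0145,0,0],
    [-0.8,0.5,-2.85,0.0125,0.015,0.0005,0],
    [-0.8,0.5,-2.85,0.012,0.0155,0.0005,0],
    [-0.8,0.5,-2.85,0.011,0.0165,0.001,0],
    [-0.8,0.5,-2.85,0.01,0.017,0.0015,0],
    [-0.8,0.5,-2.85,0.0095,0.0175,0.0015,0],
    [-0.8,0.5,-2.85,0.0085,0.0175,0.002,0]
  ]
}}

```text
time: 20.65
ee_pos: [0.4715, -0.1412, 0.1231]
eef_rot: [0.249, 0.958, -0.046, 0.135]
ft_force: [0.9, -0.5, -1.3]
width: 0.0433
```

```bash
python3 - <<'E'
from plan import *
st()
from search import *
P,Rt=tip(-175,75,12,1);plan(P,Rt,8,0,8)
E
```

```text
t 20.65 p [ 0.4715 -0.1412  0.1231] yaw 151.04 z [ 0.236  -0.156  -0.9592] xz -0.2821 yz -0.0213 f [ 0.86 -0.53 -1.26] w 0.0433
q [ 1.473  0.067 -1.352  2.117  0.275  0.769  1.017] (np.float64(-190.0), np.float64(-138.9)) lean -16.4
[[-0.83,0.51,-2.67,0.0061,0.0168,0.0019,0],[-0.83,0.51,-2.67,0.0053,0.0171,0.0022,0],[-0.83,0.51,-2.67,0.0045,0.0173,0.0025,0],[-0.83,0.51,-2.67,0.0037,0.0174,0.0028,0],[-0.83,0.51,-2.67,0.0028,0.0175,0.0031,0],[-0.83,0.51,-2.67,0.002,0.0176,0.0034,0],[-0.83,0.51,-2.67,0.0011,0.0176,0.0036,0],[-0.83,0.51,-2.67,0.0003,0.0176,0.0039,0],[-0.0,0.0,-0.0,0.0,0.0,0.0,0],[-0.0,0.0,-0.0,0.0,0.0,0.0,0]]
```

Emit:
{"fn": "send_rows", "kwargs": {
  "steps": [
    [-0.8,0.5,-2.7,0.006,0.017,0.002,0],
    [-0.8,0.5,-2.7,0.0055,0.017,0.002,0],
    [-0.8,0.5,-2.7,0.0045,0.0175,0.0025,0],
    [-0.8,0.5,-2.7,0.0035,0.0175,0.003,0],
    [-0.8,0.5,-2.7,0.003,0.0175,0.003,0],
    [-0.8,0.5,-2.7,0.002,0.0175,0.0035,0],
    [-0.8,0.5,-2.7,0.001,0.0175,0.0035,0],
    [-0.8,0.5,-2.7,0.0005,0.0175,0.004,0],
    [0,0,0,0,0,0,0],
    [0,0,0,0,0,0,0]
  ]
}}

```text
time: 21.65
ee_pos: [0.4987, 0.0149, 0.087]
eef_rot: [0.038, 0.994, -0.002, 0.102]
ft_force: [0.2, -0.4, -0.1]
width: 0.0436
```

```bash
python3 - <<'E'
from plan import *
st();tipst()
from search import *
q0=np.array(read_state()["joint_positions"])
q,T,m=run(q0,tail(1,12,34),10);print(m,np.minimum(T-lo,hi-T).min(0).round(2));print(T[10::11].round(2))
P,Rt=tip(-154,13,12,1);plan(P,Rt,9,0,5)
E
```

```text
t 21.65 p [0.4987 0.0149 0.087 ] yaw 175.57 z [ 0.202  -0.0122 -0.9793] xz -0.2023 yz 0.0034 f [ 0.24 -0.36 -0.1 ] w 0.0436
q [ 1.067  0.329 -1.317  2.079  0.511  0.836  0.969] (np.float64(-182.1), np.float64(19.3)) lean -11.7
TIP (np.float64(-178.6), np.float64(19.5)) z 70.3
0.15252064255261377 [1.53 0.83 0.15 0.21 1.78 0.3  1.63]
[[ 1.02  0.37 -1.24  2.06  0.57  0.83  0.92]
 [ 0.89  0.46 -1.11  2.07  0.7   0.76  0.81]
 [ 0.76  0.61 -1.01  1.87  0.77  0.85  0.83]
 [ 0.61  0.35 -0.78  2.21  1.4   0.36  0.1 ]
 [ 0.58  0.5  -0.76  2.03  1.33  0.42  0.26]]
[[0.14,-0.07,0.5,-0.0013,-0.0022,0.0068,0],[0.14,-0.07,0.5,-0.0013,-0.0021,0.0068,0],[0.14,-0.07,0.5,-0.0013,-0.0021,0.0068,0],[0.14,-0.07,0.5,-0.0013,-0.0021,0.0068,0],[0.14,-0.07,0.5,-0.0013,-0.002,0.0068,0],[0.0,-0.0,0.0,-0.0013,-0.002,0.0068,0],[0.0,-0.0,0.0,-0.0013,-0.002,0.0068,0],[0.0,-0.0,0.0,-0.0013,-0.002,0.0068,0],[0.0,-0.0,0.0,-0.0013,-0.002,0.0068,0],[0.0,-0.0,0.0,0.0,0.0,0.0,0]]
```

Emit:
{"fn": "send_rows", "kwargs": {
  "steps": [
    [0.1,-0.1,0.5,-0.0012,-0.0022,0.007,0],
    [0.1,-0.1,0.5,-0.0012,-0.0022,0.007,0],
    [0.1,-0.1,0.5,-0.0012,-0.002,0.007,0],
    [0.1,-0.1,0.5,-0.0012,-0.002,0.007,0],
    [0.1,0,0.5,-0.0012,-0.002,0.007,0],
    [0,0,0,-0.0012,-0.002,0.007,0],
    [0,0,0,-0.0012,-0.002,0.006,0],
    [0,0,0,-0.0012,-0.002,0.005,0],
    [0,0,0,0,-0.002,0.002,0],
    [0,0,0,0,0,0,0]
  ]
}}

```text
time: 22.65
ee_pos: [0.5186, -0.0105, 0.0297]
eef_rot: [0.065, 0.992, -0.006, 0.105]
ft_force: [-0.0, 0.2, -0.3]
width: 0.0436
```

```bash
python3 - <<'E'
from plan import *
st();tipst()
im,D=camera("scene"); cv2.imwrite("pics/s9.png",cv2.resize(im[110:310,160:400],None,fx=3,fy=3,interpolation=2))
from search import *
P,Rt=tip(-143,11,12,1);plan(P,Rt,5,0,4)
E
```

```text
t 22.65 p [ 0.5186 -0.0105  0.0297] yaw 172.48 z [ 0.2076 -0.0251 -0.9779] xz -0.2091 yz 0.0023 f [-0.04  0.23 -0.31] w 0.0436
q [ 0.908  0.447 -1.12   2.081  0.688  0.756  0.824] (np.float64(-159.2), np.float64(-3.4)) lean -12.1
TIP (np.float64(-155.6), np.float64(-3.4)) z 13.1
[[0.01,0.02,-0.13,-0.0024,0.0009,0.001,0],[0.01,0.02,-0.13,-0.0024,0.0009,0.001,0],[0.01,0.02,-0.13,-0.0024,0.0009,0.001,0],[0.01,0.02,-0.13,-0.0024,0.0009,0.001,0],[0.0,0.0,-0.0,-0.0024,0.0009,0.001,0],[0.0,0.0,-0.0,0.0,0.0,0.0,0],[0.0,0.0,-0.0,0.0,0.0,0.0,0],[0.0,0.0,-0.0,0.0,0.0,0.0,0],[0.0,0.0,-0.0,0.0,0.0,0.0,0],[0.0,0.0,-0.0,0.0,0.0,0.0,0]]
```

View pics/s9.png

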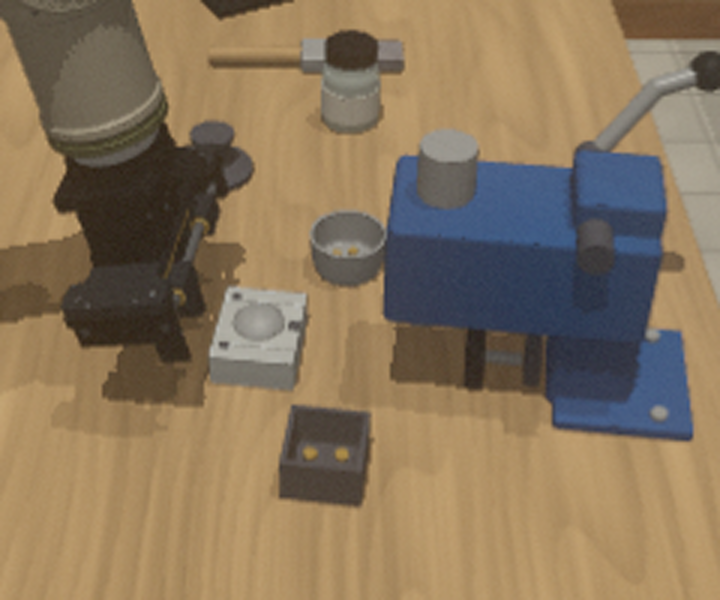

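The gripper stands leaned behind the block's rear face, and the lane ahead is clear. Align laterally, then bring the tips up to contact.

Emit:
{"fn": "send_rows", "kwargs": {
  "steps": [
    [0,0,-0.2,-0.001,0.0012,0.0006,0],
    [0,0,-0.2,-0.001,0.0012,0.0006,0],
    [0,0,-0.1,-0.001,0.0012,0.0006,0],
    [0,0,0,-0.001,0.0005,0.0005,0],
    [0,0,0,0,0,0,0],
    [0,0,0,0,0,0,0],
    [0,0,0,-0.002,0,0.0004,0],
    [0,0,0,-0.002,0,0.0004,0],
    [0,0,0,-0.002,0,0.0004,0],
    [0,0,0,0,0,0,0]
  ]
}}

```text
time: 23.7
ee_pos: [0.5312, -0.0071, 0.0295]
eef_rot: [0.06, 0.993, -0.006, 0.106]
ft_force: [-0.3, -0.1, 0.3]
width: 0.0436
```

```bash
python3 - <<'E'
from plan import *
st();tipst()
from search import *
P,Rt=tip(-100,11,12,1);plan(P,Rt,10,0,4)
E
```

```text
t 23.7 p [ 0.5312 -0.0071  0.0295] yaw 173.05 z [ 0.2095 -0.0255 -0.9775] xz -0.2111 yz 0.0 f [-0.26 -0.15  0.31] w 0.0436
q [ 0.875  0.471 -1.102  2.053  0.709  0.769  0.817] (np.float64(-147.1), np.float64(1.4)) lean -12.2
TIP (np.float64(-143.5), np.float64(1.5)) z 12.9
[[0.0,0.05,0.01,-0.0042,-0.0,0.0011,0],[0.0,0.05,0.01,-0.0042,-0.0,0.0011,0],[0.0,0.05,0.01,-0.0042,-0.0,0.0011,0],[0.0,0.05,0.01,-0.0042,-0.0,0.0011,0],[0.0,0.0,0.0,-0.0042,-0.0,0.0011,0],[0.0,0.0,0.0,-0.0042,-0.0,0.0011,0],[0.0,0.0,0.0,-0.0042,-0.0,0.0011,0],[0.0,0.0,0.0,-0.0042,-0.0,0.0011,0],[0.0,0.0,0.0,-0.0042,-0.0,0.0011,0],[0.0,0.0,0.0,-0.0042,-0.0,0.0011,0]]
```

Emit:
{"fn": "send_rows", "kwargs": {
  "steps": [
    [0,0,0,-0.003,0,0.0008,0],
    [0,0,0,-0.004,0,0.001,0],
    [0,0,0,-0.0045,0,0.0011,0],
    [0,0,0,-0.0045,0,0.0011,0],
    [0,0,0,-0.0045,0,0.0011,0],
    [0,0,0,-0.0045,0,0.0011,0],
    [0,0,0,-0.0045,0,0.0011,0],
    [0,0,0,-0.0045,0,0.0011,0],
    [0,0,0,-0.0045,0,0.0011,0],
    [0,0,0,-0.003,0,0.0006,0]
  ]
}}

```text
time: 24.7
ee_pos: [0.5758, -0.0125, 0.0274]
eef_rot: [0.06, 0.993, -0.007, 0.104]
ft_force: [-3.0, 0.9, 0.9]
width: 0.0436
```

```bash
python3 - <<'E'
from plan import *
st();tipst()
from search import *
P,Rt=tip(-70,11,12,1);plan(P,Rt,8,0,4)
E
```

```text
t 24.7 p [ 0.5758 -0.0125  0.0274] yaw 173.07 z [ 0.2065 -0.0257 -0.9781] xz -0.2081 yz -0.0006 f [-3.01  0.85  0.86] w 0.0436
q [ 0.799  0.558 -1.041  1.943  0.755  0.818  0.822] (np.float64(-102.1), np.float64(1.6)) lean -12.0
TIP (np.float64(-98.6), np.float64(1.6)) z 10.8
[[-0.0,0.0,0.02,-0.0035,-0.0001,0.0007,0],[-0.0,0.0,0.02,-0.0035,-0.0001,0.0007,0],[-0.0,0.0,0.02,-0.0035,-0.0001,0.0007,0],[-0.0,0.0,0.02,-0.0035,-0.0,0.0007,0],[-0.0,0.0,0.0,-0.0035,-0.0,0.0007,0],[-0.0,0.0,0.0,-0.0035,-0.0,0.0007,0],[-0.0,0.0,0.0,-0.0035,-0.0,0.0007,0],[-0.0,0.0,0.0,-0.0035,-0.0,0.0007,0],[-0.0,0.0,0.0,0.0,0.0,0.0,0],[-0.0,0.0,0.0,0.0,0.0,0.0,0]]
```

Emit:
{"fn": "send_rows", "kwargs": {
  "steps": [
    [0,0,0,-0.0035,0,0.0007,0],
    [0,0,0,-0.0035,0,0.0007,0],
    [0,0,0,-0.0035,0,0.0007,0],
    [0,0,0,-0.0035,0,0.0007,0],
    [0,0,0,-0.0035,0,0.0007,0],
    [0,0,0,-0.0035,0,0.0007,0],
    [0,0,0,-0.003,0,0.0006,0],
    [0,0,0,-0.002,0,0.0004,0],
    [0,0,0,0,0,0,0],
    [0,0,0,0,0,0,0]
  ]
}}

```text
time: 25.7
ee_pos: [0.6048, -0.0162, 0.0275]
eef_rot: [0.06, 0.993, -0.006, 0.104]
ft_force: [-2.4, -0.3, 1.2]
width: 0.0433
```

```bash
python3 - <<'E'
from plan import *
st();tipst()
from search import *
from meas import block
for n in ("scene","top"):
    p=camera_params(n);im,D=camera(n);cv2.imwrite(f"pics/{n}10.png",im);np.save(n+"10.npy",D)
    cv2.imwrite(f"pics/{n}10c.png",cv2.resize(im[110:310,160:400] if n=="scene" else im[80:240,180:360],None,fx=3,fy=3,interpolation=2))
q0=np.array(read_state()["joint_positions"])
q,T,m=run(q0,[tip(-90,13,12,1),tip(-90,13,35,1),tip(3,11,35,1)],10);print(m,np.minimum(T-lo,hi-T).min(0).round(2));print(T[10::11].round(2))
P,Rt=tip(-90,14,35,1);plan(P,Rt,10,0,10)
E
```

```text
t 25.7 p [ 0.6048 -0.0162  0.0275] yaw 173.05 z [ 0.2065 -0.0255 -0.9781] xz -0.208 yz -0.0003 f [-2.38 -0.32  1.24] w 0.0433
q [ 0.759  0.608 -1.013  1.87   0.774  0.849  0.834] (np.float64(-72.9), np.float64(1.5)) lean -12.0
TIP (np.float64(-69.3), np.float64(1.5)) z 10.9
0.16033944881013396 [1.8  0.81 0.43 0.16 2.03 0.28 1.77]
[[ 0.79  0.57 -1.04  1.92  0.76  0.83  0.83]
 [ 0.6   0.31 -0.78  2.26  1.48  0.34 -0.  ]
 [ 0.57  0.49 -0.75  2.04  1.39  0.41  0.2 ]]
[[-0.0,-2.3,0.0,0.0026,-0.0,-0.0006,0],[-0.0,-2.3,0.0,0.0026,-0.0,-0.0007,0],[-0.0,-2.3,0.0,0.0026,-0.0,-0.0008,0],[-0.0,-2.3,0.0,0.0025,-0.0,-0.0009,0],[-0.0,-2.3,0.0,0.0025,-0.0,-0.001,0],[-0.0,-2.3,0.0,0.0024,-0.0,-0.0011,0],[-0.0,-2.3,0.0,0.0024,-0.0,-0.0012,0],[-0.0,-2.3,0.0,0.0023,-0.0,-0.0013,0],[-0.0,-2.3,0.0,0.0023,-0.0,-0.0014,0],[-0.0,-2.3,0.0,0.0022,-0.0,-0.0015,0]]
```

View pics/scene10c.png

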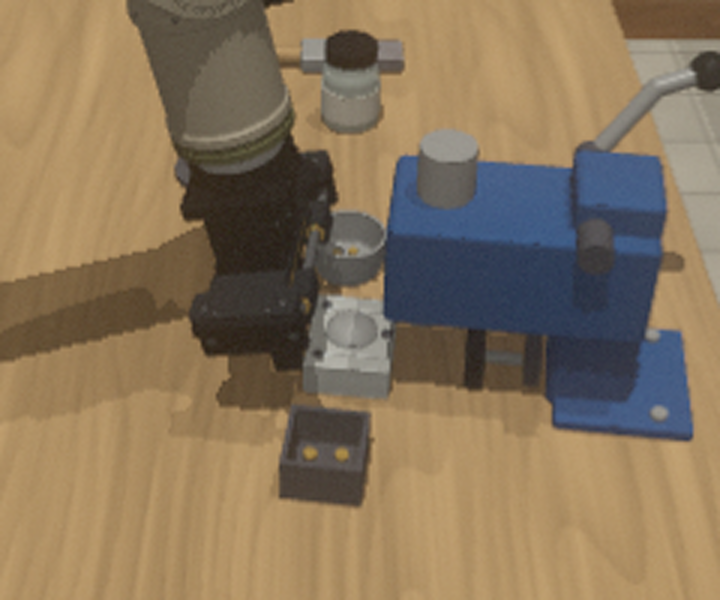

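View pics/top10c.png

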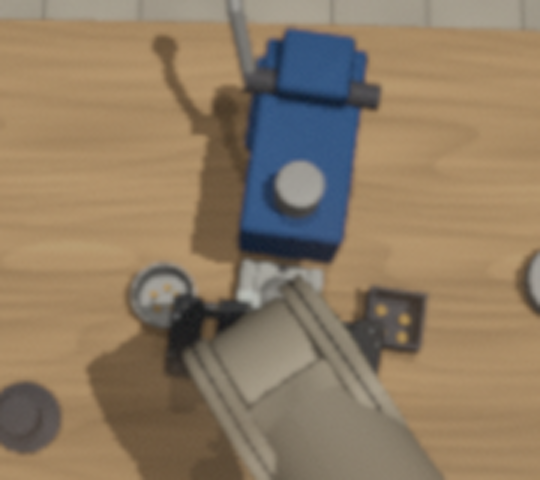

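Block square under way, with the platform front just before the head. Now back off and lean to 34°.

Emit:
{"fn": "send_rows", "kwargs": {
  "steps": [
    [0,0,0,0.005,0,-0.0015,0],
    [0,-2.2,0,0.005,0,-0.0015,0],
    [0,-2.5,0,0.004,0,-0.0015,0],
    [0,-2.5,0,0.003,0,-0.0012,0],
    [0,-2.5,0,0.0025,0,-0.001,0],
    [0,-2.5,0,0.002,0,-0.0012,0],
    [0,-2.5,0,0.002,0,-0.0012,0],
    [0,-2.5,0,0.002,0,-0.0014,0],
    [0,-2.5,0,0.002,0,-0.0015,0],
    [0,-2.2,0,0.001,0,-0.0005,0]
  ]
}}

```text
time: 26.8
ee_pos: [0.5726, -0.0113, 0.0332]
eef_rot: [0.058, 0.952, -0.015, 0.3]
ft_force: [0.2, -0.9, -0.5]
width: 0.0435
```

```bash
python3 - <<'E'
from plan import *
st();tipst()
from search import *
P,Rt=tip(-78,11.5,34,1);plan(P,Rt,6,0,5)
E
```

```text
t 26.8 p [ 0.5726 -0.0113  0.0332] yaw 172.91 z [ 0.57   -0.064  -0.8191] xz -0.5736 yz 0.0056 f [ 0.22 -0.9  -0.53] w 0.0435
q [ 0.621  0.285 -0.798  2.271  1.43   0.323  0.035] (np.float64(-105.5), np.float64(2.3)) lean -35.0
TIP (np.float64(-95.8), np.float64(2.4)) z 19.3
[[0.07,0.2,-0.01,-0.0017,-0.0002,0.0028,0],[0.07,0.2,-0.01,-0.0017,-0.0002,0.0028,0],[0.07,0.2,-0.01,-0.0017,-0.0002,0.0027,0],[0.07,0.2,-0.01,-0.0018,-0.0002,0.0027,0],[0.07,0.2,-0.01,-0.0018,-0.0002,0.0027,0],[0.0,0.0,-0.0,-0.0018,-0.0002,0.0027,0],[0.0,0.0,-0.0,0.0,0.0,0.0,0],[0.0,0.0,-0.0,0.0,0.0,0.0,0],[0.0,0.0,-0.0,0.0,0.0,0.0,0],[0.0,0.0,-0.0,0.0,0.0,0.0,0]]
```

Emit:
{"fn": "send_rows", "kwargs": {
  "steps": [
    [0.1,0.2,0,-0.0017,-0.0002,0.0027,0],
    [0.1,0.2,0,-0.0017,-0.0002,0.0027,0],
    [0.1,0.2,0,-0.0017,-0.0002,0.0027,0],
    [0,0.2,0,-0.0017,-0.0002,0.0027,0],
    [0,0,0,-0.0017,-0.0002,0.0025,0],
    [0,0,0,-0.0015,0,0.002,0],
    [0,0,0,0,0,0,0],
    [0,0,0,0,0,0,0],
    [0,0,0,0,0,0,0],
    [0,0,0,0,0,0,0]
  ]
}}

```text
time: 27.8
ee_pos: [0.5909, -0.0144, 0.0259]
eef_rot: [0.058, 0.955, -0.017, 0.292]
ft_force: [-0.5, 0.2, 0.1]
width: 0.0434
```

```bash
python3 - <<'E'
from plan import *
st();tipst()
im,D=camera("scene");cv2.imwrite("pics/s11.png",cv2.resize(im[110:310,160:400],None,fx=3,fy=3,interpolation=2))
from search import *
P,Rt=tip(-40,11.5,34,1);plan(P,Rt,10,0,5)
E
```

```text
t 27.8 p [ 0.5909 -0.0144  0.0259] yaw 172.99 z [ 0.555  -0.0672 -0.8291] xz -0.5591 yz 0.0008 f [-0.52  0.21  0.11] w 0.0434
q [ 0.612  0.346 -0.79   2.218  1.397  0.356  0.1  ] (np.float64(-86.9), np.float64(1.5)) lean -34.0
TIP (np.float64(-77.4), np.float64(1.5)) z 11.8
[[0.01,-0.0,-0.0,-0.0031,-0.0,0.0021,0],[0.01,-0.0,-0.0,-0.0031,-0.0,0.0021,0],[0.01,-0.0,-0.0,-0.0031,-0.0,0.0021,0],[0.01,-0.0,-0.0,-0.0031,-0.0,0.0021,0],[0.01,-0.0,-0.0,-0.0031,-0.0,0.0021,0],[0.0,-0.0,-0.0,-0.0031,-0.0,0.0021,0],[0.0,-0.0,-0.0,-0.0031,-0.0,0.0021,0],[0.0,-0.0,-0.0,-0.0031,-0.0,0.0021,0],[0.0,-0.0,-0.0,-0.0031,-0.0,0.0021,0],[0.0,-0.0,-0.0,-0.0031,-0.0,0.0021,0]]
```

View pics/s11.png

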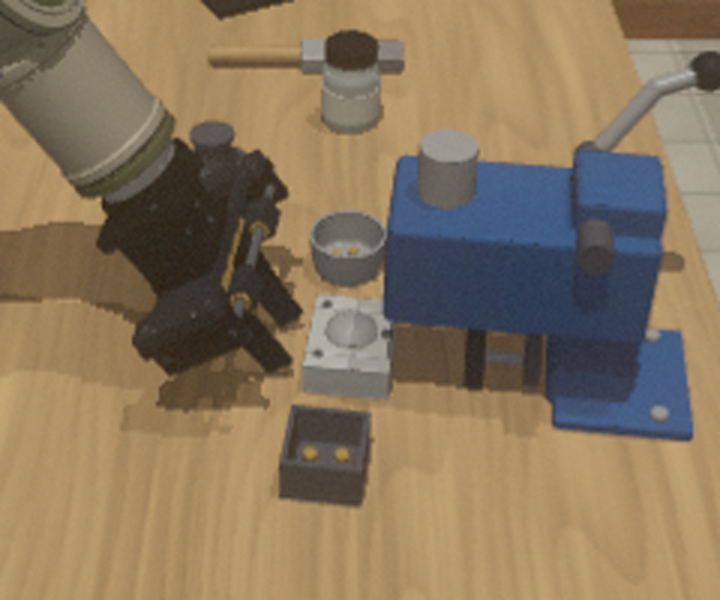

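Emit:
{"fn": "send_rows", "kwargs": {
  "steps": [
    [0,0,0,-0.003,0,0.002,0],
    [0,0,0,-0.003,0,0.0021,0],
    [0,0,0,-0.003,0,0.0021,0],
    [0,0,0,-0.003,0,0.0021,0],
    [0,0,0,-0.003,0,0.0021,0],
    [0,0,0,-0.003,0,0.0021,0],
    [0,0,0,-0.003,0,0.0021,0],
    [0,0,0,-0.003,0,0.0021,0],
    [0,0,0,-0.003,0,0.002,0],
    [0,0,0,-0.003,0,0.002,0]
  ]
}}

```text
time: 28.85
ee_pos: [0.6294, -0.019, 0.0251]
eef_rot: [0.058, 0.955, -0.018, 0.291]
ft_force: [-3.2, 0.5, 2.8]
width: 0.043
```

```bash
python3 - <<'E'
from plan import *
st();tipst()
from search import *
P,Rt=tip(-26,11.5,34,1);plan(P,Rt,8,0,5)
E
```

```text
t 28.85 p [ 0.6294 -0.019   0.0251] yaw 173.05 z [ 0.5542 -0.0674 -0.8296] xz -0.5583 yz 0.0002 f [-3.23  0.46  2.76] w 0.043
q [ 0.599  0.424 -0.776  2.126  1.368  0.39   0.178] (np.float64(-48.2), np.float64(1.7)) lean -33.9
TIP (np.float64(-38.7), np.float64(1.7)) z 11.0
[[0.01,-0.01,0.01,-0.0014,-0.0001,0.0008,0],[0.01,-0.01,0.01,-0.0013,-0.0001,0.0008,0],[0.01,-0.01,0.01,-0.0013,-0.0001,0.0008,0],[0.01,-0.01,0.01,-0.0013,-0.0001,0.0008,0],[0.01,-0.01,0.01,-0.0013,-0.0001,0.0008,0],[0.0,-0.0,0.0,-0.0013,-0.0001,0.0008,0],[0.0,-0.0,0.0,-0.0013,-0.0001,0.0008,0],[0.0,-0.0,0.0,-0.0013,-0.0001,0.0008,0],[0.0,-0.0,0.0,0.0,0.0,0.0,0],[0.0,-0.0,0.0,0.0,0.0,0.0,0]]
```

Emit:
{"fn": "send_rows", "kwargs": {
  "steps": [
    [0,0,0,-0.0015,0,0.0009,0],
    [0,0,0,-0.0015,0,0.0009,0],
    [0,0,0,-0.0015,0,0.0009,0],
    [0,0,0,-0.0015,0,0.0009,0],
    [0,0,0,-0.0015,0,0.0009,0],
    [0,0,0,-0.0015,0,0.0009,0],
    [0,0,0,-0.001,0,0.0006,0],
    [0,0,0,0,0,0,0],
    [0,0,0,0,0,0,0],
    [0,0,0,0,0,0,0]
  ]
}}

```text
time: 29.85
ee_pos: [0.6419, -0.0206, 0.0254]
eef_rot: [0.058, 0.955, -0.018, 0.291]
ft_force: [-2.4, 0.5, 1.3]
width: 0.0434
```

```bash
python3 - <<'E'
from plan import *
st();tipst()
im,D=camera("scene");cv2.imwrite("pics/s12.png",cv2.resize(im[110:310,160:400],None,fx=3,fy=3,interpolation=2))
im,D=camera("top");cv2.imwrite("pics/t12.png",cv2.resize(im[80:240,180:360],None,fx=3,fy=3,interpolation=2))
E
```

```text
t 29.85 p [ 0.6419 -0.0206  0.0254] yaw 173.02 z [ 0.5537 -0.0673 -0.83  ] xz -0.5577 yz 0.0004 f [-2.43  0.48  1.26] w 0.0434
q [ 0.597  0.448 -0.774  2.095  1.353  0.401  0.208] (np.float64(-35.5), np.float64(1.6)) lean -33.9
TIP (np.float64(-26.0), np.float64(1.6)) z 11.3
```

View pics/s12.png

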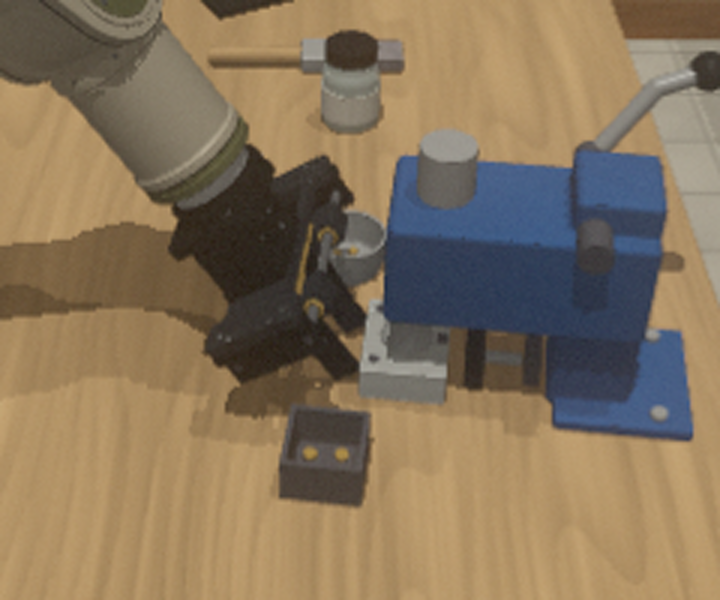

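View pics/t12.png

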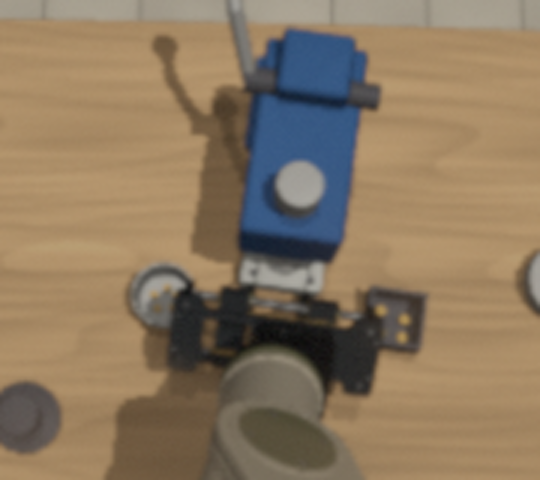

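Block is centred under the head. Now creep toward the buffer while watching the force.

Emit:
{"fn": "send_rows", "kwargs": {
  "steps": [
    [0,0,0,-0.0007,0,0.0005,0],
    [0,0,0,-0.0007,0,0.0005,0],
    [0,0,0,-0.0007,0,0.0005,0],
    [0,0,0,-0.0007,0,0.0005,0],
    [0,0,0,-0.0007,0,0.0005,0],
    [0,0,0,-0.0007,0,0.0005,0],
    [0,0,0,-0.0007,0,0.0005,0],
    [0,0,0,-0.0007,0,0.0005,0],
    [0,0,0,0,0,0,0],
    [0,0,0,0,0,0,0]
  ]
}}

```text
time: 30.95
ee_pos: [0.6494, -0.0216, 0.0253]
eef_rot: [0.058, 0.955, -0.018, 0.291]
ft_force: [-2.4, 0.5, 1.4]
width: 0.0438
```

```bash
python3 -c "
from plan import *
st();tipst()"
```

```text
t 30.95 p [ 0.6494 -0.0216  0.0253] yaw 173.02 z [ 0.5538 -0.0675 -0.8299] xz -0.5579 yz 0.0002 f [-2.42  0.45  1.38] w 0.0438
q [ 0.594  0.462 -0.772  2.077  1.348  0.407  0.223] (np.float64(-28.0), np.float64(1.5)) lean -33.9
TIP (np.float64(-18.5), np.float64(1.5)) z 11.2
```

Emit:
{"fn": "send_rows", "kwargs": {
  "steps": [
    [0,0,0,-0.0007,0,0.0005,0],
    [0,0,0,-0.0007,0,0.0005,0],
    [0,0,0,-0.0007,0,0.0005,0],
    [0,0,0,0,0,0,0],
    [0,0,0,0,0,0,0],
    [0,0,0,0,0,0,0],
    [0,0,0,0,0,0,0],
    [0,0,0,0,0,0,0],
    [0,0,0,0,0,0,0],
    [0,0,0,0,0,0,0]
  ]
}}

```text
time: 31.95
ee_pos: [0.6522, -0.0219, 0.0253]
eef_rot: [0.058, 0.955, -0.018, 0.291]
ft_force: [-2.2, 0.6, 1.2]
width: 0.0436
```

```bash
python3 -c "
from plan import *
st();tipst()"
```

```text
t 31.95 p [ 0.6522 -0.0219  0.0253] yaw 173.03 z [ 0.5539 -0.0675 -0.8299] xz -0.558 yz 0.0001 f [-2.22  0.63  1.24] w 0.0436
q [ 0.593  0.467 -0.771  2.07   1.346  0.41   0.228] (np.float64(-25.2), np.float64(1.5)) lean -33.9
TIP (np.float64(-15.7), np.float64(1.5)) z 11.2
```

Emit:
{"fn": "send_rows", "kwargs": {
  "steps": [
    [0,0,0,-0.0007,0,0.0005,0],
    [0,0,0,-0.0007,0,0.0005,0],
    [0,0,0,-0.0007,0,0.0005,0],
    [0,0,0,0,0,0,0],
    [0,0,0,0,0,0,0],
    [0,0,0,0,0,0,0],
    [0,0,0,0,0,0,0],
    [0,0,0,0,0,0,0],
    [0,0,0,0,0,0,0],
    [0,0,0,0,0,0,0]
  ]
}}

```text
time: 32.95
ee_pos: [0.655, -0.0222, 0.0253]
eef_rot: [0.058, 0.955, -0.018, 0.291]
ft_force: [-2.2, 0.0, 1.6]
width: 0.0434
```

```bash
python3 -c "
from plan import *
st();tipst()"
```

```text
t 32.95 p [ 0.655  -0.0222  0.0253] yaw 173.03 z [ 0.554  -0.0675 -0.8298] xz -0.5581 yz 0.0001 f [-2.17  0.03  1.58] w 0.0434
q [ 0.592  0.473 -0.771  2.063  1.344  0.412  0.233] (np.float64(-22.4), np.float64(1.6)) lean -33.9
TIP (np.float64(-12.9), np.float64(1.6)) z 11.2
```

Emit:
{"fn": "send_rows", "kwargs": {
  "steps": [
    [0,0,0,-0.0007,0,0.0005,0],
    [0,0,0,-0.0007,0,0.0005,0],
    [0,0,0,-0.0007,0,0.0005,0],
    [0,0,0,0,0,0,0],
    [0,0,0,0,0,0,0],
    [0,0,0,0,0,0,0],
    [0,0,0,0,0,0,0],
    [0,0,0,0,0,0,0],
    [0,0,0,0,0,0,0],
    [0,0,0,0,0,0,0]
  ]
}}

```text
time: 33.95
ee_pos: [0.6568, -0.0222, 0.0248]
eef_rot: [0.058, 0.955, -0.018, 0.29]
ft_force: [-4.2, 0.6, 3.4]
width: 0.0434
```

```bash
python3 -c "
from plan import *
st();tipst()"
```

```text
t 33.95 p [ 0.6568 -0.0222  0.0248] yaw 173.07 z [ 0.5528 -0.0678 -0.8306] xz -0.5569 yz -0.0005 f [-4.2   0.6   3.35] w 0.0434
q [ 0.591  0.477 -0.771  2.058  1.341  0.415  0.239] (np.float64(-20.6), np.float64(1.8)) lean -33.8
TIP (np.float64(-11.1), np.float64(1.8)) z 10.6
```

The force is rising and the advance is falling short, so the buffer has been reached. A little more.

Emit:
{"fn": "send_rows", "kwargs": {
  "steps": [
    [0,0,0,-0.0008,0,0.0004,0],
    [0,0,0,-0.0008,0,0.0004,0],
    [0,0,0,-0.0008,0,0.0004,0],
    [0,0,0,0,0,0,0],
    [0,0,0,0,0,0,0],
    [0,0,0,0,0,0,0],
    [0,0,0,0,0,0,0],
    [0,0,0,0,0,0,0],
    [0,0,0,0,0,0,0],
    [0,0,0,0,0,0,0]
  ]
}}

```text
time: 34.95
ee_pos: [0.6577, -0.0221, 0.0242]
eef_rot: [0.058, 0.955, -0.018, 0.289]
ft_force: [-4.7, 0.2, 2.9]
width: 0.0435
```

```bash
python3 -c "
from plan import *
st();tipst()"
```

```text
t 34.95 p [ 0.6577 -0.0221  0.0242] yaw 173.12 z [ 0.5505 -0.0683 -0.832 ] xz -0.5548 yz -0.0015 f [-4.74  0.23  2.86] w 0.0435
q [ 0.59   0.481 -0.772  2.054  1.335  0.419  0.247] (np.float64(-19.7), np.float64(2.0)) lean -33.7
TIP (np.float64(-10.2), np.float64(2.0)) z 10.0
```

Emit:
{"fn": "send_rows", "kwargs": {
  "steps": [
    [0,0,0,0,0,0,0],
    [0,0,0,0,0,0,0],
    [0,0,0,0,0,0,0],
    [0,0,0,0,0,0,0],
    [0,0,0,0,0,0,0],
    [0,0,0,0,0,0,0],
    [0,-0.1,0,-0.001,0,0.0003,0],
    [0,-0.1,0,-0.001,0,0.0003,0],
    [0,-0.1,0,-0.001,0,0.0003,0],
    [0,-0.1,0,-0.001,0,0.0003,0]
  ]
}}

```text
time: 35.95
ee_pos: [0.6589, -0.0222, 0.0238]
eef_rot: [0.058, 0.955, -0.019, 0.291]
ft_force: [-14.6, 0.5, 10.1]
width: 0.0436
```

```bash
python3 -c "
from plan import *
st();tipst()"
```

```text
t 35.95 p [ 0.6589 -0.0222  0.0238] yaw 173.16 z [ 0.553  -0.0699 -0.8303] xz -0.5574 yz -0.003 f [-14.58   0.46  10.12] w 0.0436
q [ 0.586  0.483 -0.768  2.053  1.347  0.419  0.235] (np.float64(-18.5), np.float64(2.0)) lean -33.9
TIP (np.float64(-9.0), np.float64(2.0)) z 9.7
```

Buffer is pushed in about 3–4 mm (tip -9.0 against contact at about -12.5, 14.6 N including friction). Hold that push about 0.6 s, then let it ease.

Emit:
{"fn": "send_rows", "kwargs": {
  "steps": [
    [0,0,0,-0.0008,0,0,0],
    [0,0,0,-0.0008,0,0,0],
    [0,0,0,-0.0008,0,0,0],
    [0,0,0,-0.0008,0,0,0],
    [0,0,0,-0.0008,0,0,0],
    [0,0,0,-0.0008,0,0,0],
    [0,0,0,-0.0007,0,0,0],
    [0,0,0,-0.0007,0,0,0],
    [0,0,0,-0.0007,0,0,0],
    [0,0,0,-0.0007,0,0,0]
  ]
}}

```text
time: 36.95
ee_pos: [0.6588, -0.0222, 0.024]
eef_rot: [0.057, 0.956, -0.02, 0.286]
ft_force: [-8.2, 1.0, 4.9]
width: 0.0433
```

```bash
python3 -c "
from plan import *
st();tipst()"
```

```text
t 36.95 p [ 0.6588 -0.0222  0.024 ] yaw 173.25 z [ 0.5444 -0.0715 -0.8358] xz -0.549 yz -0.0059 f [-8.18  1.01  4.88] w 0.0433
q [ 0.591  0.486 -0.776  2.045  1.316  0.431  0.269] (np.float64(-18.6), np.float64(2.1)) lean -33.3
TIP (np.float64(-9.3), np.float64(2.0)) z 9.8
```

It held, with the tip steady at about -9.2. To be well inside the 2–6 mm band whatever the exact contact point was, I press about 1 mm further and hold again.

Emit:
{"fn": "send_rows", "kwargs": {
  "steps": [
    [-0.1,-0.1,0.05,-0.0011,0,0.0002,0],
    [-0.1,-0.1,0.05,-0.0011,0,0.0002,0],
    [-0.1,-0.1,0.05,-0.0011,0,0.0002,0],
    [0,-0.1,0.05,-0.0011,0,0.0002,0],
    [0,-0.1,0,-0.001,0,0.0001,0],
    [0,-0.1,0,-0.001,0,0.0001,0],
    [0,-0.1,0,-0.001,0,0.0001,0],
    [0,-0.1,0,-0.001,0,0.0001,0],
    [0,-0.1,0,-0.001,0,0.0001,0],
    [0,-0.1,0,-0.001,0,0.0001,0]
  ]
}}

```text
time: 37.95
ee_pos: [0.6591, -0.0222, 0.0236]
eef_rot: [0.058, 0.956, -0.02, 0.288]
ft_force: [-12.7, 0.9, 8.0]
width: 0.0436
```

```bash
python3 -c "
from plan import *
st();tipst()"
```

```text
t 37.95 p [ 0.6591 -0.0222  0.0236] yaw 173.19 z [ 0.5485 -0.0711 -0.8331] xz -0.5531 yz -0.0046 f [-12.66   0.87   8.01] w 0.0436
q [ 0.587  0.486 -0.771  2.049  1.332  0.426  0.251] (np.float64(-18.3), np.float64(2.1)) lean -33.6
TIP (np.float64(-8.9), np.float64(2.0)) z 9.5
```

Emit:
{"fn": "send_rows", "kwargs": {
  "steps": [
    [0,-0.1,0.05,-0.0014,0,0.0002,0],
    [0,-0.1,0.05,-0.0014,0,0.0002,0],
    [0,-0.1,0.05,-0.0014,0,0.0002,0],
    [0,-0.1,0,-0.0013,0,0.0002,0],
    [0,-0.1,0,-0.0013,0,0.0001,0],
    [0,-0.1,0,-0.0013,0,0.0001,0],
    [0,-0.1,0,-0.0013,0,0.0001,0],
    [0,-0.1,0,-0.0013,0,0.0001,0],
    [0,-0.1,0,-0.0013,0,0.0001,0],
    [0,-0.1,0,-0.0013,0,0.0001,0]
  ]
}}

```text
time: 38.95
ee_pos: [0.6596, -0.0221, 0.0235]
eef_rot: [0.058, 0.955, -0.022, 0.289]
ft_force: [-14.6, 0.7, 10.0]
width: 0.0435
```

```bash
python3 -c "
from plan import *
st();tipst()"
```

```text
t 38.95 p [ 0.6596 -0.0221  0.0235] yaw 173.23 z [ 0.5492 -0.0763 -0.8322] xz -0.5544 yz -0.0091 f [-14.59   0.71   9.97] w 0.0435
q [ 0.58   0.486 -0.768  2.048  1.341  0.431  0.24 ] (np.float64(-17.8), np.float64(2.2)) lean -33.7
TIP (np.float64(-8.3), np.float64(2.1)) z 9.3
```

Push reached about 4 mm and held (14.6 N). Ease off slowly.

Emit:
{"fn": "send_rows", "kwargs": {
  "steps": [
    [0,0,0,-0.0008,0,0,0],
    [0,0,0,-0.0004,0,0,0],
    [0,0,0,0,0,0,0],
    [0,0,0,0,0,0,0],
    [0,0,0,0.0002,0,-0.0001,0],
    [0,0,0,0.0002,0,-0.0001,0],
    [0,0,0,0.0002,0,-0.0001,0],
    [0,0,0,0.0003,0,-0.0002,0],
    [0,0,0,0.0003,0,-0.0002,0],
    [0,0,0,0.0003,0,-0.0002,0]
  ]
}}

```text
time: 39.95
ee_pos: [0.6578, -0.0219, 0.0235]
eef_rot: [0.058, 0.956, -0.023, 0.288]
ft_force: [-2.1, 0.3, 1.8]
width: 0.0433
```

```bash
python3 -c "
from plan import *
st();tipst()"
```

```text
t 39.95 p [ 0.6578 -0.0219  0.0235] yaw 173.26 z [ 0.548  -0.0767 -0.8329] xz -0.5533 yz -0.0098 f [-2.12  0.28  1.76] w 0.0433
q [ 0.582  0.483 -0.77   2.052  1.339  0.432  0.241] (np.float64(-19.6), np.float64(2.2)) lean -33.6
TIP (np.float64(-10.2), np.float64(2.0)) z 9.4
```

Emit:
{"fn": "send_rows", "kwargs": {
  "steps": [
    [0,0,0,0.0003,0,-0.0002,0],
    [0,0,0,0.0003,0,-0.0002,0],
    [0,0,0,0.0003,0,-0.0002,0],
    [0,0,0,0.0003,0,-0.0002,0],
    [0,0,0,0.0004,0,-0.0003,0],
    [0,0,0,0.0004,0,-0.0003,0],
    [0,0,0,0.0005,0,-0.0004,0],
    [0,0,0,0.0006,0,-0.0005,0],
    [0,0,0,0.001,0,-0.0007,0],
    [0,0,0,0.001,0,-0.0007,0]
  ]
}}

```text
time: 40.95
ee_pos: [0.6518, -0.0214, 0.0242]
eef_rot: [0.058, 0.955, -0.023, 0.289]
ft_force: [0.5, -0.0, -0.3]
width: 0.0437
```

```bash
python3 -c "
from plan import *
st();tipst()"
```

```text
t 40.95 p [ 0.6518 -0.0214  0.0242] yaw 173.22 z [ 0.5489 -0.0768 -0.8323] xz -0.5542 yz -0.0095 f [ 0.53 -0.03 -0.26] w 0.0437
q [ 0.584  0.47  -0.771  2.067  1.343  0.426  0.228] (np.float64(-25.6), np.float64(2.0)) lean -33.7
TIP (np.float64(-16.2), np.float64(1.8)) z 10.1
```

Contact is released. Withdraw straight back, then up along the tool axis.

Emit:
{"fn": "send_rows", "kwargs": {
  "steps": [
    [0,0,0,0.003,0,-0.003,0],
    [0,0,0,0.004,0,-0.004,0],
    [0,0,0,0.004,0,-0.005,0],
    [0,0,0,0.004,0,-0.006,0],
    [0,0,0,0.004,0,-0.007,0],
    [0,0,0,0.003,0,-0.008,0],
    [0,0,0,0.002,0,-0.01,0],
    [0,0,0,0,0,-0.012,0],
    [0,0,0,0,0,-0.01,0],
    [0,0,0,0,0,0,0]
  ]
}}

```text
time: 41.95
ee_pos: [0.5902, -0.0131, 0.068]
eef_rot: [0.057, 0.955, -0.023, 0.289]
ft_force: [-0.2, 0.6, 0.3]
width: 0.0436
```

```bash
python3 - <<'E'
from plan import *
st();tipst()
import pickle
im,D=camera("scene");cv2.imwrite("pics/s13.png",cv2.resize(im[110:310,160:400],None,fx=3,fy=3,interpolation=2));cv2.imwrite("pics/s13f.png",im);np.save("s13.npy",D)
im,D=camera("top");cv2.imwrite("pics/t13f.png",im);cv2.imwrite("pics/t13.png",cv2.resize(im[80:240,180:360],None,fx=3,fy=3,interpolation=2));np.save("t13.npy",D)
E
```

```text
t 41.95 p [ 0.5902 -0.0131  0.068 ] yaw 173.37 z [ 0.549  -0.0779 -0.8322] xz -0.5544 yz -0.0117 f [-0.19  0.59  0.27] w 0.0436
q [ 0.715  0.263 -0.903  2.194  1.089  0.39   0.389] (np.float64(-87.8), np.float64(2.7)) lean -33.7
TIP (np.float64(-78.4), np.float64(2.6)) z 53.8
```

View pics/s13.png

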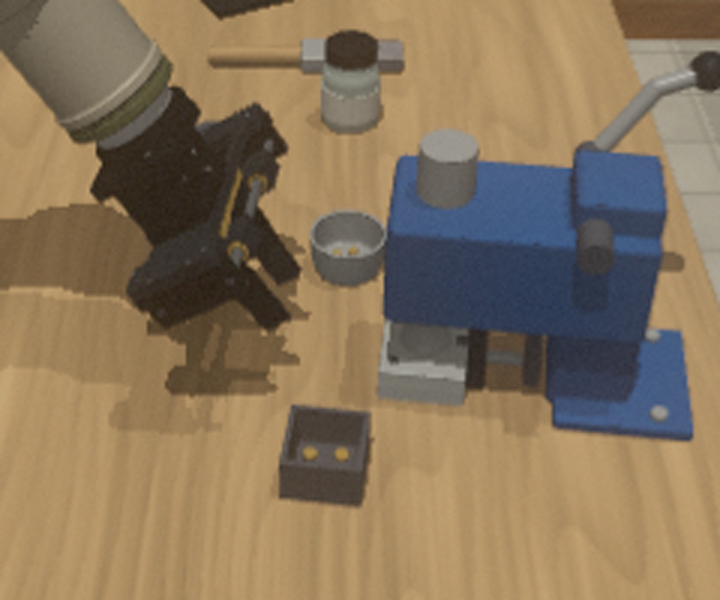

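View pics/t13.png

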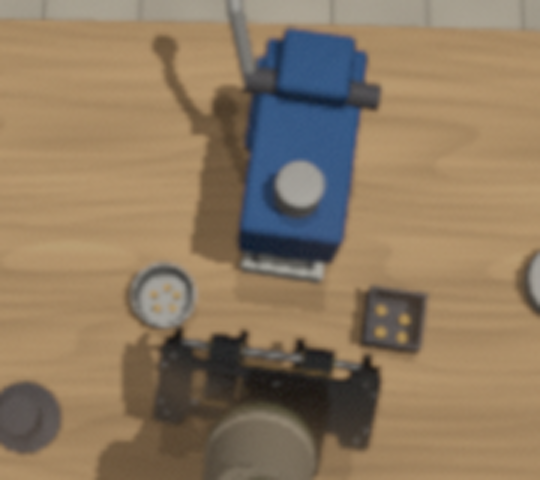

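The block's front edge stands against the black buffer pad (scene crop col ~470), and the fittings are untouched. I measure the final yaw and centring from the rear top edge.

```bash
python3 - <<'E'
from h import *
from plan import pf
p=camera_params("top");im=cv2.imread("pics/t13f.png");D=np.load("t13.npy");P=cloud(p,D)
g=im.astype(int);z=P[...,2]
m=(z>.015)&(z<.045)&(abs(P[...,0]-.66)<.04)&(abs(P[...,1]+.025)<.055)
vs,us=np.where(m);print(len(us),us.min(),us.max(),vs.min(),vs.max())
gray=cv2.cvtColor(im,cv2.COLOR_BGR2GRAY).astype(float); sat=g.max(2)-g.min(2)
pts=[]
for u in range(us.min()+2,us.max()-1):
    c=sat[vs.min()-2:vs.max()+8,u]; d=np.diff(c); k=np.argmax(d); pts.append((u,vs.min()-2+k+.5))
q=onplane(p,pts,.03);f=np.polyfit(q[:,1],q[:,0],1);r=q[:,0]-np.polyval(f,q[:,1]);print("yaw rear edge",-np.degrees(np.arctan(f[0])),"std",r.std(),"rear u",pf(q.mean(0)))
for v in range(vs.min()+1,vs.max()):
    k=us[vs==v]; qq=onplane(p,[(k.min()-.5,v),(k.max()+.5,v)],.03); a,b=pf(qq[0]),pf(qq[1]);print(v,k.min(),k.max(),a,b,(a[1]+b[1])/2)
p=camera_params("scene");im=cv2.imread("pics/s13f.png")
hsv=cv2.cvtColor(im,cv2.COLOR_BGR2HSV)
# bottom edge on the near side (z=0)
pts=[]
for u in range(290,313):
    col=hsv[225:250,u,1].astype(int); k=np.argmax(np.diff(col)); pts.append((u,225+k+.5))
q=onplane(p,pts,0.0);f=np.polyfit(q[:,0],q[:,1],1);print("near side yaw",np.degrees(np.arctan(f[0])),[x[1] for x in pts][::4],"lat",np.mean([pf(x)[1] for x in q]))
E
```

```text
156 260 287 164 173
yaw rear edge -6.477428365188448 std 0.0008644372309047322 rear u (np.float64(-7.9), np.float64(-1.0))
165 261 268 (np.float64(7.3), np.float64(39.6)) (np.float64(10.6), np.float64(16.3)) 27.950000000000003
166 260 271 (np.float64(3.9), np.float64(42.1)) (np.float64(8.9), np.float64(7.1)) 24.6
167 260 282 (np.float64(0.9), np.float64(41.7)) (np.float64(10.5), np.float64(-25.3)) 8.200000000000001
168 260 287 (np.float64(-2.1), np.float64(41.2)) (np.float64(9.6), np.float64(-40.2)) 0.5
169 260 287 (np.float64(-5.0), np.float64(40.8)) (np.float64(6.7), np.float64(-40.6)) 0.09999999999999787
170 262 286 (np.float64(-7.2), np.float64(34.6)) (np.float64(3.3), np.float64(-38.1)) -1.75
171 270 286 (np.float64(-6.8), np.float64(11.0)) (np.float64(0.3), np.float64(-38.5)) -13.75
172 276 286 (np.float64(-7.3), np.float64(-6.9)) (np.float64(-2.7), np.float64(-38.8)) -22.849999999999998
near side yaw -6.662166070197618 [np.float64(242.5), np.float64(243.5), np.float64(243.5), np.float64(243.5), np.float64(244.5), np.float64(244.5)] lat -36.17391304347826
```

```bash
python3 - <<'E'
from h import *
a=cv2.imread("pics/scene0.png").astype(int);b=cv2.imread("pics/s13f.png").astype(int)
d=abs(a-b).max(2)
for n,(x0,x1,y0,y1) in dict(tin=(268,318,312,360),glue=(264,292,120,156),brush=(225,300,84,114),dish=(262,290,180,206),tray=(250,286,243,280)).items(): print(n,"mean diff",d[y0:y1,x0:x1].mean().round(2))
print(read_state()["ft_force"],read_state()["time"])
print(close_job())
E
```

```text
tin mean diff 12.6
glue mean diff 10.49
brush mean diff 8.96
dish mean diff 8.87
tray mean diff 8.79
[0.68380427 0.59972034 0.0209419 ] 42.05
the job is handed in; nothing more can be done
None
```

I moved the block into the press and left it resting against the buffer, then handed the job in at about 42 s of the 72 s allowed.

**What I did:**
- I gripped the block by its sides and slid it along the lane, then between the dish and the tray.
- I let go and pushed it in from behind with two open fingertips. The gripper leaned 12° at first and about 34° under the head.
- When I felt the buffer, I pressed it in and held the push for well over half a second. I eased off slowly and drew the gripper clear.

**Last checks:**
- **Buffer push:** about 3 to 4.5 mm. I worked this out from fingertip travel past first contact and a force of about 15 N, part of it friction. The buffer itself can't be read.
- **Squareness:** the block's yaw measured -6.5° to -6.7° against about -7° for the press.
- **Centring:** within about 1 mm by the top camera. My estimate of the press centre line is itself only good to about 2 mm; a rougher side-camera reading gave 4 mm.
- **Rear face:** 2 to 8 mm before the lip, as the two methods disagree. Both are inside the allowed range.
- **Gripper:** nothing was touching it at the end, and the wrist force was near zero.

**Less certain:**
- **Joint 7:** it reached its range limit once, reading -2.601 against a stated -2.6, while I first tried to lean. I turned the gripper half a turn after that, and all joints stayed inside their ranges.
- **Loose things:** before-and-after pictures differed by a similar, noise-like amount everywhere, including the fixed dish and tray. The tin differed slightly more (12.6 against 9 to 10). The arm never came low near it, but I didn't measure its position again.

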